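Set the slim router on its inclined stand and raise its antenna

TASK

Take the slim white router off the old terminal box and lay it on the inclined aluminium stand, antenna end uphill, centred on the two arms and slid down until its front end rests squarely against both upturned tabs. Its antenna must finally point straight up. Do not drop the router on the way, and leave everything else where it is.

Things in the scene. Friction and masses are not known exactly. Their poses are not given: they have to be found in the camera images.
- router: slim white router, loose, a box 116 (x) x 58 (y) x 28 (z) mm, 0.2 to 0.45 kg. Origin: centre of its underside, z out of its top (grooves, five coloured lights). Front end (lights) at -x; rear end at +x with two ports and the antenna on a brass stub. It starts flat on the terminal box, antenna pointing to world +x give or take 1 rad
- heel (a point): point on the router: middle of the lower edge of its front end, at (-58, 0, 0) mm in the router's frame; same axes as the router
- pivot (a point): point on the router: the antenna's hinge, at (72, 0, 16) mm in the router's frame, 14 mm beyond the rear end; same axes as the router. The hinge axis runs along the router's y
- antenna (a joint): antenna angle: 0 = straight out along the router's +x, grows as it bends up towards the router's +z, 1.57 = square to the top (end of travel). Starts at 0 to 0.3. Friction hinge (0.035 N m), stays where left. White flat bar 12 mm wide along the hinge axis, 9 to 11 mm thick, reaching 114 mm from the hinge
- antenna_tip (a point): point on the antenna's centre line 110 mm from the hinge; its x axis points along the antenna away from the hinge, its y axis is the router's y
- stand: aluminium stand fixed to the table: base plate 135 (x) x 100 (y) x 4 mm, two arms sloping at 0.436 rad. Origin: middle of the plate's underside; x points uphill, away from the robot (yaw within 0.35), z up. Arms 10 mm wide, 120 mm long, centre lines 38 mm apart (48 mm over all; the router overhangs 5 mm each side), 60 mm above the table at the low end, 111 mm at the high end
- seat (a point): point where the arms' upper surface meets the tabs (arms' low ends turned up, 14 mm high), midway between the arms, at (-55, 0, 60) mm in the stand's frame. Axes of the slope: x up along the arms, y across, z square out of them. In place, heel is on this point and the router's axes agree with these. A router laid higher stays there by friction until pushed down to the tabs
- terminal: old off-white network terminal box, loose, 165 x 115 x 32 mm, the router lies on it at the start. Origin: centre of its underside, z up. To be left where it is
- switch: dark blue metal five-port switch, loose, 98 x 100 x 26 mm, origin at the centre of its underside; leave alone
- brick: black power adapter, loose, 110 x 48 x 31 mm, origin at the centre of its underside; leave alone
- tester: yellow handheld tester, loose, 125 x 68 x 28 mm, origin at the centre of its underside; leave alone
- tape: roll of blue tape lying flat, loose, 94 mm across, 19 mm high, origin at the centre of its underside; leave alone
- driver: orange-handled screwdriver lying flat, loose, 190 mm long; leave alone
- mug: blue mug, loose, 80 mm across, 92 mm high, origin at the centre of its underside; leave alone

How it is judged:
By the outcome, as a careful person would: the job done as asked, in the order asked, and still so for the second after the job is handed in, with the robot touching nothing.
It also fails if it takes over 61 s, if anything falls off the work surface, if the arm or the gripper's body presses on something with over 40 N, if the wrist force passes 120 N, or if a joint passes its speed limit or range.

ROBOT

A 6-joint arm with a two-finger parallel gripper is mounted at the origin on the work surface. World frame = base frame: x ahead of the robot, y to its left, z up, the work surface at z = 0. Lengths are in mm, angles in rad, forces in N, time in s.
With the tool pointing down it reaches from about 325 to 900 mm from the base axis. Payload 6.1 kg.
Tool frame: the origin (TCP) lies between the finger pads; the fingertips stand 14 mm ahead of it and the grasp point (between the pads) lies 5 mm behind it; z points along the fingers, y is the direction in which the jaws open and shut (so a half turn about z gives the same grasp; the last joint's range is limited). The gripper opens to 87 mm and grips with 3 to 60 N. Pads are 19 mm wide; open, the fingers measure 117 mm over their backs; the gripper's body (75 mm by 190 mm) begins 51 mm behind the grasp point.
Start: joints at [1.125, 0.22, 1.526, -0, 1.395, -0.126], TCP at [196.484, 593.304, 236.538] pointing down, gripper open.
Joint ranges: [-2.98, 2.98], [-0.91, 2.08], [0.09, 2.57], [-1.24, 4.39], [0.2, 2.65], [-2.68, 2.68]. Speed limits (rad/s): [2.57, 2.57, 3.01, 3.14, 3.14, 3.14].

INTERFACE

Orientations are given as a 3x3 rotation matrix whose columns are the frame's x, y, z axes.
In Python, from cell import bot, snapshot gives the robot as it stands.
- The arm moves only by the tool servo_tool, never from a script. Its argument "steps" is a list of rows, each an object of numbers: "tx", "ty", "tz": the shift along the tool's x, y, z in units of 60 mm (1.0 is 60 mm); "rx", "ry", "rz": the turn, a rotation vector about the tool's x, y, z in units of 10 degrees (1.0 is 10 degrees); "hand": the gripper command: -1 is fully open, 1 is shut, values between are in proportion. A call has 1 to 20 rows; each row is the pose to reach, as a shift and turn from the pose commanded when the call began, along the tool's axes at that moment; what a row does not reach only later rows make up. A row lasts 1/8 s, in which the tool goes at most 62.5 mm and 10.7 degrees, less where a joint would pass 70% of its speed; a pose out of reach is approached as far as the arm can. A call with a gripper value outside its range is refused whole. The fingers move at their own pace and stop on an object; "force" is the grip in N (left out, the last holds). Time passes only in rows, so rows that repeat a pose let the fingers close. It gives the time, the measured TCP pose, the force and the opening at its end, in the units of the state.
- bot.state(): the state, without advancing time (a new reading comes with each control period).
- snapshot(name): name is "side" or "top" or "wrist"; returns a dict with "frame" (420x560x3 uint8, blue, green, red), "intrinsics" (3x3 intrinsics, pixels), "T" (4x4, takes a point from camera to world coordinates). Camera axes: x right, y down, z forward; pixel columns grow to the right and rows downward; lengths in mm; the calibration is good to about 2 mm. A picture is of the moment at which its call begins. There is no depth.
- bot.sign_off(): hands the job in, once; it reports no verdict.
The state is a dict: "time_s": time; "q": joint angles; "joint_velocities": joint speeds; "effort": joint torques, N m; "eef_pos": TCP position; "eef_rot": TCP orientation; "ft_force": force on the tool from outside, world axes, zero at the start; "torque": the same for the moment, N m; "gripper_width": opening from 0.0 (shut) to 1.0 (fully open).
Only numpy, scipy, OpenCV 4.12 (cv2) and the standard library are available. Lean on these libraries where they do the work, as an engineer would, in place of code of your own. Each camera call takes 0.05 s, during which the arm holds its last target. There are 200 camera calls.

## Working session

There is one attempt and no reset: what is moved stays moved. The work goes in short steps, Python scripts to look and compute and a tool call to move; the robot and the scene stay as the last step left them, time stands still between calls to the robot, and variables do not carry over. Pictures are saved under pics/ and viewed, about 8 in all and at most 12, crops included, and the job is handed in when it is done.

Besides the shell and the picture viewer there is one more tool, called after "Call:" as name([rows], argument=value, ...), one row to a line, values as JSON. servo_tool: Moves the arm, as the interface text tells. Its arguments: {"type":"object","properties":{"steps":{"type":"array","items":{"type":"object","properties":{"tx":{"type":"number"},"ty":{"type":"number"},"tz":{"type":"number"},"rx":{"type":"number"},"ry":{"type":"number"},"rz":{"type":"number"},"hand":{"type":"number"}}}},"force":{"type":"number"}},"required":["steps"]}

```bash
mkdir -p pics; ls; python3 - <<'E'
from cell import bot,snapshot
import cv2,json,numpy as np
for n in ["top","side"]:
    s=snapshot(n); cv2.imwrite(f"pics/{n}0.png",s["frame"]); np.savez(f"pics/{n}0.npz",K=s["intrinsics"],T=s["T"])
    print(n,np.round(s["intrinsics"],1).tolist(),np.round(s["T"],3).tolist())
st=bot.state();print(st)
a=cv2.imread("pics/top0.png");b=cv2.imread("pics/side0.png")
E
```

```text
pics
top [[433.4, 0.0, 285.1], [0.0, 433.4, 206.4], [0.0, 0.0, 1.0]] [[0.027, -0.995, 0.095, 461.075], [-0.999, -0.025, 0.022, 2.094], [-0.019, -0.096, -0.995, 1058.327], [0.0, 0.0, 0.0, 1.0]]
side [[515.5, 0.0, 280.2], [0.0, 515.5, 212.4], [0.0, 0.0, 1.0]] [[0.731, -0.524, 0.438, -47.614], [-0.682, -0.558, 0.472, -671.959], [-0.003, -0.643, -0.765, 1174.382], [0.0, 0.0, 0.0, 1.0]]
{'time_s': 0.1, 'q': array([ 1.12490176e+00,  2.21182789e-01,  1.52751250e+00,  5.05221764e-06,
        1.39467636e+00, -1.26111363e-01]), 'joint_velocities': array([ 0.00101917, -0.00198017, -0.00180451,  0.00044433,  0.00053543,
        0.00125275]), 'effort': array([-6.64185118e-04, -4.95948565e+01, -3.88518870e+01,  7.00278534e-02,
        5.14845166e-02, -3.52623113e-05]), 'eef_pos': array([196.25103672, 592.82385289, 235.51624807]), 'eef_rot': array([[-9.49303224e-01,  3.14360929e-01, -7.71702550e-04],
       [ 3.14361793e-01,  9.49301898e-01, -1.60290122e-03],
       [ 2.28689178e-04, -1.76423310e-03, -9.99998418e-01]]), 'ft_force': array([-0.20974426,  0.88687549, -0.06336565]), 'torque': array([-0.01011941,  0.00956029, -0.01639096]), 'gripper_width': 0.9976281857712163}
```

View pics/top0.png

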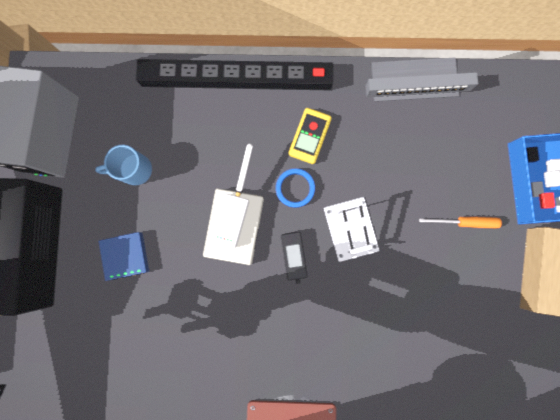

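View pics/side0.png

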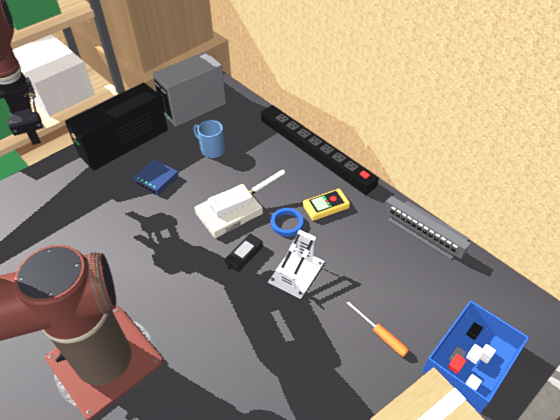

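The top view shows the router at about (232,215) with its antenna up to (249,147), the terminal under it, and the stand at (352,229). The side view shows the same layout. I'll enlarge both next.

```bash
python3 - <<'E'
import cv2
a=cv2.imread("pics/top0.png");b=cv2.imread("pics/side0.png")
def crop(im,x,y,w,h,f,n):
    c=cv2.resize(im[y:y+h,x:x+w],None,fx=f,fy=f,interpolation=cv2.INTER_CUBIC)
    for i in range(0,w,10):
        cv2.line(c,(i*f,0),(i*f,4 if i%20 else 10),(0,255,255),1)
        if i%20==0: cv2.putText(c,str(x+i),(i*f,20),0,.35,(0,255,255),1)
    for i in range(0,h,10):
        cv2.line(c,(0,i*f),(4 if i%20 else 10,i*f),(0,255,255),1)
        if i%20==0: cv2.putText(c,str(y+i),(10,i*f+4),0,.35,(0,255,255),1)
    cv2.imwrite(n,c)
crop(a,195,140,190,135,4,"pics/c1.png")
crop(b,190,160,145,145,4,"pics/c2.png")
E
```

```text
(no output)
```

View pics/c1.png

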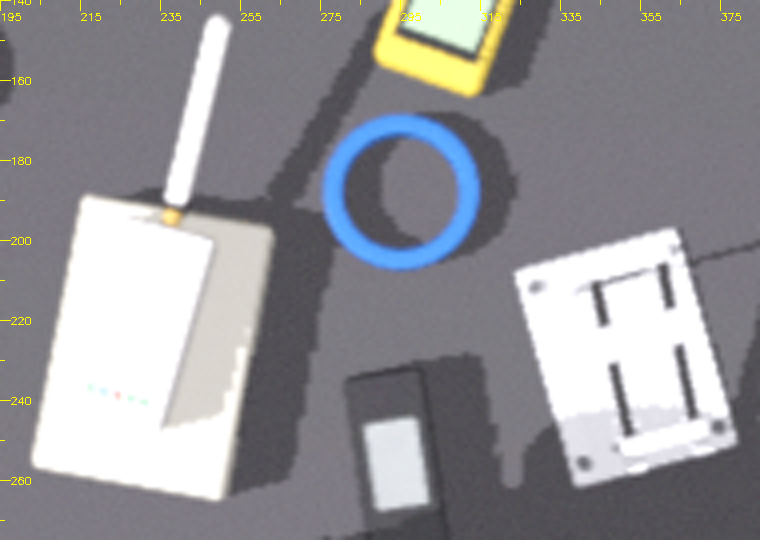

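View pics/c2.png

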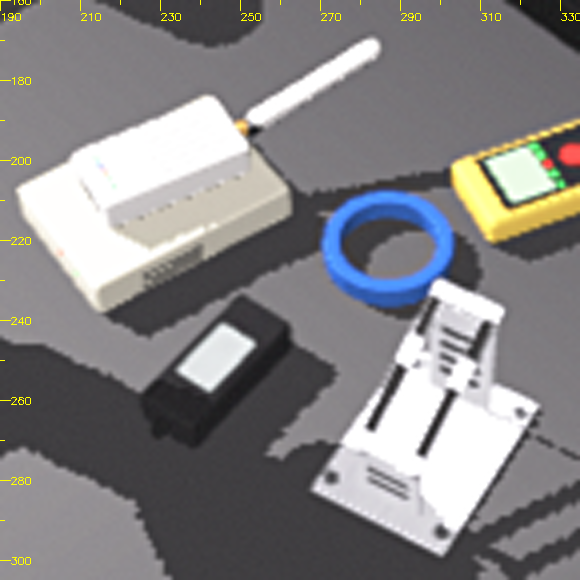

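```bash
cat > h.py <<'E'
import numpy as np,cv2
from scipy.optimize import least_squares
from scipy.spatial.transform import Rotation as R
def cam(n): d=np.load(f"pics/{n}.npz"); return d["K"],d["T"]
def proj(c,P):
    K,T=c; p=(np.atleast_2d(P)-T[:3,3])@T[:3,:3]; p=p@K.T; return p[:,:2]/p[:,2:]
def ray(c,uv,z):
    K,T=c; d=T[:3,:3]@np.linalg.inv(K)@np.array([uv[0],uv[1],1.]); return T[:3,3]+d*(z-T[2,3])/d[2]
def Rz(a): return R.from_euler('z',a).as_matrix()
def pl(p,L,z=0): return np.atleast_2d(L)@Rz(p[2]).T+[p[0],p[1],z]
E
python3 - <<'E'
from h import *
c=cam("top0");s=cam("side0")
def fit(obs,p0,z):
    f=lambda p:np.concatenate([(proj(k,pl(p,L,z))-uv).ravel() for k,L,uv in obs])
    r=least_squares(f,p0,x_scale=[100,100,1]); print(np.round(r.x,3),np.round(r.fun.reshape(-1,2),1).tolist()); return r.x
# terminal x length165?,y115
q=lambda a,b,z:np.array([[a,b,z],[a,-b,z],[-a,-b,z],[-a,b,z]])/1.
cc=lambda x,y:(195+x/4,140+y/4); sc=lambda x,y:(190+x/4,160+y/4)
for uv in [(85,195),(272,230),(222,500),(33,467)]: print(ray(c,cc(*uv),32).round())
term=fit([(c,q(82.5,57.5,32),np.array([cc(85,195),cc(272,230),cc(222,500),cc(33,467)])),
 (s,np.array([[82.5,-57.5,32],[-82.5,-57.5,32],[-82.5,57.5,32]]),np.array([sc(290,192),sc(100,290),sc(18,192)]))],[450,110,-.2],0)
st=fit([(c,q(67.5,50,4),np.array([cc(516,271),cc(677,229),cc(736,440),cc(577,487)]))],[440,-150,.25],0)
st2=fit([(s,np.array([[67.5,-50,4],[-67.5,-50,4],[-67.5,50,4]]),np.array([sc(538,405),sc(443,555),sc(313,487)]))],[440,-150,.25],0)
st2=fit([(s,np.array([[67.5,-50,4],[-67.5,-50,4],[-67.5,50,4]]),np.array([sc(538,405),sc(443,555),sc(313,487)])),(c,q(67.5,50,4),np.array([cc(516,271),cc(677,229),cc(736,440),cc(577,487)]))],[440,-150,.25],0)
ro=fit([(c,np.array([[58,-29,28],[-58,-29,28],[67,0,16]]),np.array([cc(213,240),cc(162,430),cc(172,214)])),
 (s,np.array([[58,29,28],[58,-29,28],[-58,-29,28],[-58,29,28],[67,0,16]]),np.array([sc(208,96),sc(250,150),sc(108,200),sc(72,155),sc(242,128)]))],[450,110,-.2],32)
np.savez("pics/fit.npz",term=term,st=st2,ro=ro)
# overlays
a=cv2.imread("pics/top0.png").astype(float);b=cv2.imread("pics/side0.png").astype(float)
def enh(im): return np.clip((im/255)**3*255,0,255).astype(np.uint8)
out=[]
box=lambda a,b,h:np.vstack([q(a,b,0),q(a,b,h)])
E8=[(0,1),(1,2),(2,3),(3,0),(4,5),(5,6),(6,7),(7,4),(0,4),(1,5),(2,6),(3,7)]
arm=[]
ca,sa=np.cos(.436),np.sin(.436)
for y in(-24,-14,14,24): arm+= [[-55,y,60],[-55+120*ca,y,60+120*sa]]
for y in(-24,24): arm+= [[-55,y,60],[-55-14*sa,y,60+14*ca]]
arm=np.array(arm)
for im,k,(x,y,w,h),f in((a,c,(195,140,190,130),4),(b,s,(190,175,140,130),4)):
    I=cv2.resize(enh(im[y:y+h,x:x+w]),None,fx=f,fy=f,interpolation=cv2.INTER_CUBIC)
    def dl(P,ed,col):
        p=((proj(k,P)-[x,y]+.5)*f).round().astype(int)
        for i,j in ed: cv2.line(I,tuple(map(int,p[i])),tuple(map(int,p[j])),col,1)
    dl(pl(ro,box(58,29,28),32),E8,(0,0,255)); dl(pl(ro,[[58,0,16],[72,0,16],[182,0,16]],32),[(0,1),(1,2)],(0,255,0))
    dl(pl(st2,arm),[(i,i+1) for i in range(0,12,2)],(255,0,255)); dl(pl(st2,q(67.5,50,4)),E8[:4],(255,128,0))
    out.append(I)
cv2.imwrite("pics/o1.png",out[0]);cv2.imwrite("pics/o2.png",out[1])
E
```

```text
[598. 191.  32.]
[579.  78.  32.]
[419. 102.  32.]
[435. 214.  32.]
[ 5.08029e+02  1.46593e+02 -1.47000e-01] [[-0.3, -0.2], [0.1, -0.8], [0.1, 0.4], [-0.5, 0.1], [0.9, 0.0], [-0.8, 1.1], [0.0, -0.1]]
[ 5.11060e+02 -1.37658e+02  2.90000e-01] [[0.2, -0.1], [-0.5, -0.3], [0.3, 0.6], [0.0, -0.3]]
[ 5.11682e+02 -1.33965e+02  2.89000e-01] [[0.1, 0.1], [0.1, -0.3], [-0.3, 0.2]]
[ 5.11139e+02 -1.36405e+02  2.88000e-01] [[0.7, 0.8], [0.6, 0.4], [0.2, 0.8], [-0.3, -0.2], [-1.0, -0.3], [-0.3, 0.7], [-0.6, -0.3]]
[ 5.21027e+02  1.52737e+02 -2.29000e-01] [[-0.6, -0.6], [-1.1, 0.4], [-0.7, -0.3], [1.6, 0.5], [0.3, -0.3], [-0.5, 2.5], [-0.1, 0.4], [0.5, 0.4]]
```

View pics/o1.png

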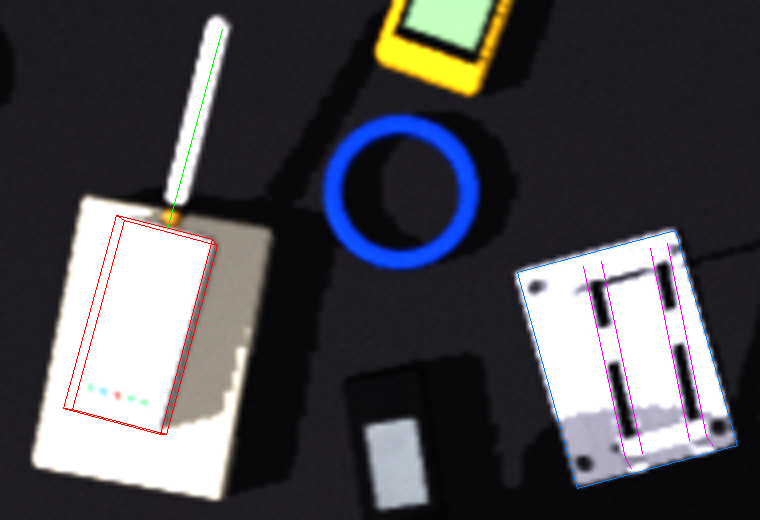

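View pics/o2.png

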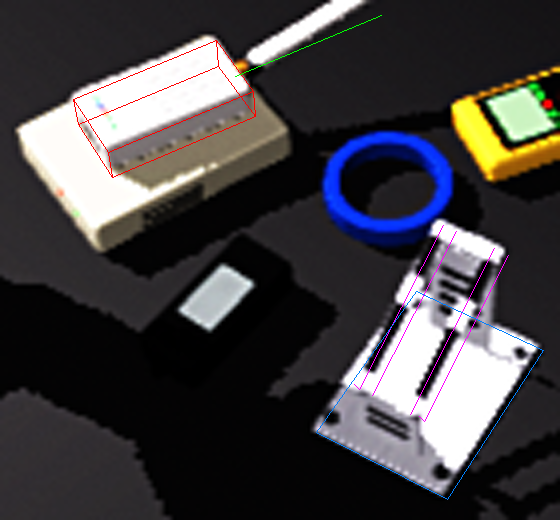

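The top overlay fits to about 1 px. Side-view residuals are about 1 px, and up to 2.5 px on one router corner. The antenna is bent up slightly. Next I'll move over the router and check with the wrist camera.

```bash
cat > go.py <<'E'
import json,os
from h import *
# commanded pose tracking: rotation matrix + pos
def load():
    if os.path.exists("cmd.json"): d=json.load(open("cmd.json")); return np.array(d["p"]),np.array(d["R"])
    from cell import bot
    r=bot.state()["eef_rot"]; y=np.arctan2(r[1,1],r[0,1]); return np.array([196.484,593.304,236.538]),down(y)
def down(yaw,tilt=0):
    """tool z down, tool y at world yaw; tilt = slope (tool leans so z=(sin t,0,-cos t) in stand x)"""
    y=np.array([np.cos(yaw),np.sin(yaw),0]); f=np.array([y[1],-y[0],0])
    z=f*np.sin(tilt)-np.array([0,0,np.cos(tilt)]); return np.column_stack([np.cross(y,z),y,z])
def rel(p,Rm,p0=None,R0=None):
    if p0 is None: p0,R0=load()
    t=R0.T@(np.array(p)-p0)/60; r=R.from_matrix(R0.T@Rm).as_rotvec()/np.deg2rad(10)
    return dict(zip("tx ty tz rx ry rz".split(),[float(v) for v in np.r_[t,r].round(3)]))
def done(**k):
    """apply the row that was commanded last"""
    p,Rm=load(); g=lambda n:k.get(n,0)
    p=p+Rm@np.array([g("tx"),g("ty"),g("tz")])*60; Rm=Rm@R.from_rotvec(np.deg2rad(10)*np.array([g("rx"),g("ry"),g("rz")])).as_matrix()
    json.dump({"p":p.tolist(),"R":Rm.tolist()},open("cmd.json","w"))
E
python3 - <<'E'
from go import *
ro=np.load("pics/fit.npz")["ro"]
p=pl(ro,[[5,0,0]],0)[0]; print(p,rel([p[0],p[1],135],down(ro[2]+np.pi/2)))
E
```

```text
[525.89676495 151.60200497   0.        ] {'tx': -7.526, 'ty': -5.263, 'tz': 1.692, 'rx': 0.0, 'ry': 0.0, 'rz': -0.52}
```

Call:
servo_tool([
  {"tx": -0.4, "ty": -0.3, "tz": 0.1, "rz": 0, "hand": -1},
  {"tx": -7.526, "ty": -5.263, "tz": 1.692, "rz": -0.52, "hand": -1},
  {"tx": -7.526, "ty": -5.263, "tz": 1.692, "rz": -0.52, "hand": -1},
  {"tx": -7.526, "ty": -5.263, "tz": 1.692, "rz": -0.52, "hand": -1},
  {"tx": -7.526, "ty": -5.263, "tz": 1.692, "rz": -0.52, "hand": -1},
  {"tx": -7.526, "ty": -5.263, "tz": 1.692, "rz": -0.52, "hand": -1},
  {"tx": -7.526, "ty": -5.263, "tz": 1.692, "rz": -0.52, "hand": -1},
  {"tx": -7.526, "ty": -5.263, "tz": 1.692, "rz": -0.52, "hand": -1},
  {"tx": -7.526, "ty": -5.263, "tz": 1.692, "rz": -0.52, "hand": -1},
  {"tx": -7.526, "ty": -5.263, "tz": 1.692, "rz": -0.52, "hand": -1},
  {"tx": -7.526, "ty": -5.263, "tz": 1.692, "rz": -0.52, "hand": -1},
  {"tx": -7.526, "ty": -5.263, "tz": 1.692, "rz": -0.52, "hand": -1},
  {"tx": -7.526, "ty": -5.263, "tz": 1.692, "rz": -0.52, "hand": -1},
  {"tx": -7.526, "ty": -5.263, "tz": 1.692, "rz": -0.52, "hand": -1},
])

```text
$.steps[0]: bad value
```

```bash
cat > look.py <<'E'
from go import *
from cell import bot,snapshot
def look(n,name,crop=None,f=1,gam=1.5,draw=()):
    s=snapshot(n); np.savez(f"pics/{name}.npz",K=s["intrinsics"],T=s["T"]); cv2.imwrite(f"pics/{name}_raw.png",s["frame"])
    x,y,w,h=crop or (0,0,560,420)
    I=((s["frame"][y:y+h,x:x+w]/255.)**gam*255).astype(np.uint8); I=cv2.resize(I,None,fx=f,fy=f,interpolation=cv2.INTER_CUBIC)
    c=(s["intrinsics"],s["T"])
    for P,ed,col in draw:
        p=((proj(c,P)-[x,y]+.5)*f).round().astype(int)
        for i,j in ed: cv2.line(I,tuple(map(int,p[i])),tuple(map(int,p[j])),col,1)
    for v in range(0,w,20):
        cv2.line(I,(int(v*f),0),(int(v*f),5),(0,255,255),1)
        if v%40==0: cv2.putText(I,str(x+v),(int(v*f),15),0,.35,(0,255,255),1)
    for v in range(0,h,20):
        cv2.line(I,(0,int(v*f)),(5,int(v*f)),(0,255,255),1)
        if v%40==0: cv2.putText(I,str(y+v),(8,int(v*f)+4),0,.35,(0,255,255),1)
    cv2.imwrite(f"pics/{name}.png",I)
E8=[(0,1),(1,2),(2,3),(3,0),(4,5),(5,6),(6,7),(7,4),(0,4),(1,5),(2,6),(3,7)]
q=lambda a,b,z:np.array([[a,b,z],[a,-b,z],[-a,-b,z],[-a,b,z]])/1.
box=lambda a,b,h:np.vstack([q(a,b,0),q(a,b,h)])
E
python3 - <<'E'
from look import *
done(tx=-7.526,ty=-5.263,tz=1.692,rz=-.52)
ro=np.load("pics/fit.npz")["ro"]
st=bot.state(); print(st["time_s"],st["eef_pos"],load()[0],st["eef_rot"][:,1],load()[1][:,1])
look("wrist","w1",f=1.4,draw=[(pl(ro,box(58,29,28),32),E8,(0,0,255))])
E
```

```text
0.1 [196.25103672 592.82385289 235.51624807] [525.8823835  151.57993801 135.018     ] [ 0.31436093  0.9493019  -0.00176423] [0.22702982 0.97388781 0.        ]
```

View pics/w1.png

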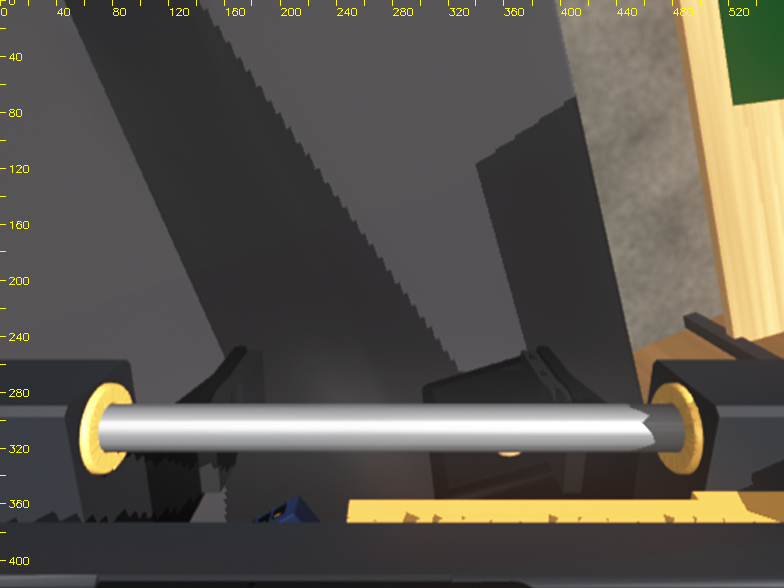

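The call was refused and the arm has not moved. This wrist picture only shows the jaws and the bare table, so I'll resend the move with all keys.

Call:
servo_tool([
  {"tx": -0.4, "ty": -0.3, "tz": 0.1, "rx": 0.0, "ry": 0.0, "rz": 0.0, "hand": -1.0},
  {"tx": -7.526, "ty": -5.263, "tz": 1.692, "rx": 0.0, "ry": 0.0, "rz": -0.52, "hand": -1.0},
  {"tx": -7.526, "ty": -5.263, "tz": 1.692, "rx": 0.0, "ry": 0.0, "rz": -0.52, "hand": -1.0},
  {"tx": -7.526, "ty": -5.263, "tz": 1.692, "rx": 0.0, "ry": 0.0, "rz": -0.52, "hand": -1.0},
  {"tx": -7.526, "ty": -5.263, "tz": 1.692, "rx": 0.0, "ry": 0.0, "rz": -0.52, "hand": -1.0},
  {"tx": -7.526, "ty": -5.263, "tz": 1.692, "rx": 0.0, "ry": 0.0, "rz": -0.52, "hand": -1.0},
  {"tx": -7.526, "ty": -5.263, "tz": 1.692, "rx": 0.0, "ry": 0.0, "rz": -0.52, "hand": -1.0},
  {"tx": -7.526, "ty": -5.263, "tz": 1.692, "rx": 0.0, "ry": 0.0, "rz": -0.52, "hand": -1.0},
  {"tx": -7.526, "ty": -5.263, "tz": 1.692, "rx": 0.0, "ry": 0.0, "rz": -0.52, "hand": -1.0},
  {"tx": -7.526, "ty": -5.263, "tz": 1.692, "rx": 0.0, "ry": 0.0, "rz": -0.52, "hand": -1.0},
  {"tx": -7.526, "ty": -5.263, "tz": 1.692, "rx": 0.0, "ry": 0.0, "rz": -0.52, "hand": -1.0},
  {"tx": -7.526, "ty": -5.263, "tz": 1.692, "rx": 0.0, "ry": 0.0, "rz": -0.52, "hand": -1.0},
  {"tx": -7.526, "ty": -5.263, "tz": 1.692, "rx": 0.0, "ry": 0.0, "rz": -0.52, "hand": -1.0},
  {"tx": -7.526, "ty": -5.263, "tz": 1.692, "rx": 0.0, "ry": 0.0, "rz": -0.52, "hand": -1.0},
])

```text
time_s: 1.9
eef_pos: [525.5, 152.6, 135.3]
eef_rot: [[-0.974, 0.225, 0.0], [0.225, 0.974, 0.0], [-0.0, 0.0, -1.0]]
ft_force: [0.1, -0.3, 0.1]
gripper_width: 0.995
```

Call:
servo_tool([
  {"tx": 0.0, "ty": 0.0, "tz": 0.5, "rx": 0.0, "ry": 0.0, "rz": 0.0, "hand": -1.0},
  {"tx": 0.0, "ty": 0.0, "tz": 1.0, "rx": 0.0, "ry": 0.0, "rz": 0.0, "hand": -1.0},
  {"tx": 0.0, "ty": 0.0, "tz": 1.3, "rx": 0.0, "ry": 0.0, "rz": 0.0, "hand": -1.0},
  {"tx": 0.0, "ty": 0.0, "tz": 1.417, "rx": 0.0, "ry": 0.0, "rz": 0.0, "hand": -1.0},
  {"tx": 0.0, "ty": 0.0, "tz": 1.417, "rx": 0.0, "ry": 0.0, "rz": 0.0, "hand": -1.0},
  {"tx": 0.0, "ty": 0.0, "tz": 1.417, "rx": 0.0, "ry": 0.0, "rz": 0.0, "hand": 0.0},
  {"tx": 0.0, "ty": 0.0, "tz": 1.417, "rx": 0.0, "ry": 0.0, "rz": 0.0, "hand": 1.0},
  {"tx": 0.0, "ty": 0.0, "tz": 1.417, "rx": 0.0, "ry": 0.0, "rz": 0.0, "hand": 1.0},
  {"tx": 0.0, "ty": 0.0, "tz": 1.417, "rx": 0.0, "ry": 0.0, "rz": 0.0, "hand": 1.0},
  {"tx": 0.0, "ty": 0.0, "tz": 1.417, "rx": 0.0, "ry": 0.0, "rz": 0.0, "hand": 1.0},
  {"tx": 0.0, "ty": 0.0, "tz": 1.417, "rx": 0.0, "ry": 0.0, "rz": 0.0, "hand": 1.0},
], force=35)

```text
time_s: 3.28
eef_pos: [526.2, 151.8, 50.4]
eef_rot: [[-0.974, 0.227, 0.001], [0.227, 0.974, 0.0], [-0.001, 0.0, -1.0]]
ft_force: [-0.4, 1.5, 3.9]
gripper_width: 0.661
```

```bash
python3 - <<'E'
from go import *
done(tz=1.417)
F=np.load("pics/fit.npz");st=F["st"]; ro=F["ro"]
print(load()[0])
ca,sa=np.cos(.436),np.sin(.436)
Rs=Rz(st[2])@np.array([[ca,0,-sa],[0,1,0],[sa,0,ca]])
seat=pl(st,[[-55,0,60]])[0]; print("seat",seat, "seatR",Rs.round(3).tolist())
# router grasp: TCP in router frame at (gx,0,18): command z50 - 32
gx=5
def tcp(u,n): return seat+Rs@np.array([58+u+gx,0,18+n])
Rt=down(st[2]+np.pi/2,.436); print("check z",Rt[:,2],-Rs[:,2])
p0,R0=load()
print("lift",rel(p0+[0,0,150],R0,p0,R0))
up=(p0+[0,0,150],R0)
for u,n in((25,60),(25,8),(12,8)): print(u,n,tcp(u,n).round(1),rel(tcp(u,n),Rt,p0,R0),rel(tcp(u,n),Rt,*up))
E
```

```text
[525.8823835  151.57993801  49.998     ]
seat [ 458.40513474 -152.03037624   60.        ] seatR [[0.869, -0.284, -0.405], [0.258, 0.959, -0.12], [0.422, 0.0, 0.906]]
check z [ 0.40491523  0.11998066 -0.90644818] [ 0.40491523  0.11998066 -0.90644818]
lift {'tx': 0.0, 'ty': 0.0, 'tz': -2.5, 'rx': 0.0, 'ry': 0.0, 'rz': 0.0}
25 60 [ 503.3 -138.7  167.9] {'tx': -0.732, 'ty': -4.798, 'tz': -1.964, 'rx': -0.646, 'ry': -2.442, 'rz': -2.915} {'tx': -0.732, 'ty': -4.798, 'tz': 0.536, 'rx': -0.646, 'ry': -2.442, 'rz': -2.915}
25 8 [ 524.4 -132.5  120.7] {'tx': -1.05, 'ty': -4.617, 'tz': -1.179, 'rx': -0.646, 'ry': -2.442, 'rz': -2.915} {'tx': -1.05, 'ty': -4.617, 'tz': 1.321, 'rx': -0.646, 'ry': -2.442, 'rz': -2.915}
12 8 [ 513.1 -135.8  115.2] {'tx': -0.879, 'ty': -4.714, 'tz': -1.087, 'rx': -0.646, 'ry': -2.442, 'rz': -2.915} {'tx': -0.879, 'ty': -4.714, 'tz': 1.413, 'rx': -0.646, 'ry': -2.442, 'rz': -2.915}
```

Call:
servo_tool([
  {"tx": 0.0, "ty": 0.0, "tz": -0.1, "rx": 0.0, "ry": 0.0, "rz": 0.0, "hand": 1.0},
  {"tx": 0.0, "ty": 0.0, "tz": -0.4, "rx": 0.0, "ry": 0.0, "rz": 0.0, "hand": 1.0},
  {"tx": 0.0, "ty": 0.0, "tz": -0.9, "rx": 0.0, "ry": 0.0, "rz": 0.0, "hand": 1.0},
  {"tx": 0.0, "ty": 0.0, "tz": -1.5, "rx": 0.0, "ry": 0.0, "rz": 0.0, "hand": 1.0},
  {"tx": 0.0, "ty": 0.0, "tz": -2.1, "rx": 0.0, "ry": 0.0, "rz": 0.0, "hand": 1.0},
  {"tx": 0.0, "ty": -0.2, "tz": -2.5, "rx": 0.0, "ry": 0.0, "rz": -0.1, "hand": 1.0},
  {"tx": 0.0, "ty": -0.6, "tz": -2.6, "rx": 0.0, "ry": 0.0, "rz": -0.4, "hand": 1.0},
  {"tx": -0.1, "ty": -1.2, "tz": -2.6, "rx": -0.15, "ry": -0.6, "rz": -0.8, "hand": 1.0},
  {"tx": -0.3, "ty": -1.9, "tz": -2.6, "rx": -0.3, "ry": -1.0, "rz": -1.3, "hand": 1.0},
  {"tx": -0.4, "ty": -2.6, "tz": -2.6, "rx": -0.4, "ry": -1.4, "rz": -1.8, "hand": 1.0},
  {"tx": -0.5, "ty": -3.3, "tz": -2.6, "rx": -0.5, "ry": -1.8, "rz": -2.2, "hand": 1.0},
  {"tx": -0.6, "ty": -4.0, "tz": -2.5, "rx": -0.6, "ry": -2.2, "rz": -2.6, "hand": 1.0},
  {"tx": -0.7, "ty": -4.5, "tz": -2.3, "rx": -0.646, "ry": -2.442, "rz": -2.915, "hand": 1.0},
  {"tx": -0.732, "ty": -4.798, "tz": -2.1, "rx": -0.646, "ry": -2.442, "rz": -2.915, "hand": 1.0},
  {"tx": -0.732, "ty": -4.798, "tz": -1.964, "rx": -0.646, "ry": -2.442, "rz": -2.915, "hand": 1.0},
  {"tx": -0.732, "ty": -4.798, "tz": -1.964, "rx": -0.646, "ry": -2.442, "rz": -2.915, "hand": 1.0},
  {"tx": -0.732, "ty": -4.798, "tz": -1.964, "rx": -0.646, "ry": -2.442, "rz": -2.915, "hand": 1.0},
])

```text
time_s: 5.4
eef_pos: [505.1, -135.4, 169.7]
eef_rot: [[-0.871, -0.282, 0.402], [-0.257, 0.959, 0.117], [-0.419, -0.002, -0.908]]
ft_force: [0.6, -0.5, -3.3]
gripper_width: 0.666
```

```bash
python3 - <<'E'
from look import *
done(tx=-.732,ty=-4.798,tz=-1.964,rx=-.646,ry=-2.442,rz=-2.915)
F=np.load("pics/fit.npz");st=F["st"]
s=bot.state(); print(s["time_s"],s["eef_pos"],load()[0],s["gripper_width"],s["ft_force"],s["torque"]); print(s["eef_rot"].round(3).tolist(),load()[1].round(3).tolist())
ca,sa=np.cos(.436),np.sin(.436)
Rr=s["eef_rot"]@np.diag([-1,1,-1.]); o=s["eef_pos"]-Rr@np.array([5,0,18])
dr=[(box(58,29,28)@Rr.T+o,E8,(0,0,255)),(pl(st,q(67.5,50,4)),E8[:4],(255,128,0))]
look("top","t1",(280,140,140,140),4,2.5,dr)
look("side","s1",(220,140,140,160),4,2.5,dr)
a=cv2.imread("pics/t1.png");b=cv2.imread("pics/s1.png")
h=560;I=np.hstack([a[:560],b[40:600]]);print(I.shape)
cv2.imwrite("pics/ts1.png",cv2.resize(I[:, :],(800,400)))
E
```

```text
5.4 [ 505.0836702  -135.36129567  169.71950611] [ 503.29819206 -138.75403365  167.838     ] 0.6661738013029299 [ 0.57329122 -0.45005844 -3.28856423] [-0.05832054  0.55489037  0.03192994]
[[-0.871, -0.282, 0.402], [-0.257, 0.959, 0.117], [-0.419, -0.002, -0.908]] [[-0.869, -0.284, 0.405], [-0.257, 0.959, 0.12], [-0.422, 0.0, -0.906]]
(560, 1120, 3)
```

View pics/ts1.png

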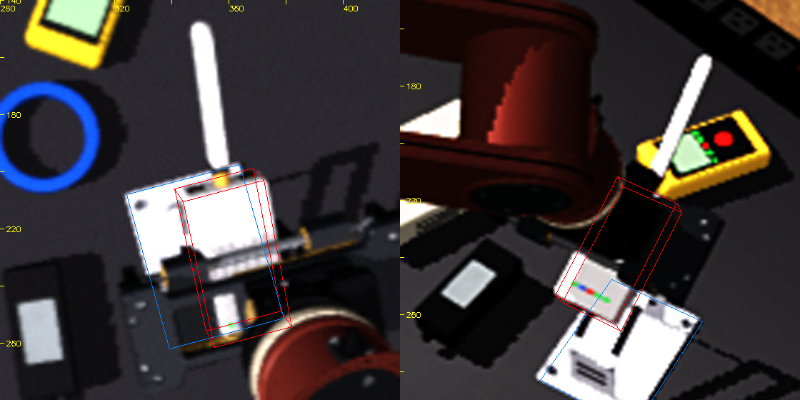

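The held router matches the model: brass stub on the centre line, lights at the front, antenna sticking out the rear. It sits over the stand, so I'll lower it almost to contact.

Call:
servo_tool([
  {"tx": 0.0, "ty": 0.0, "tz": 0.1, "rx": 0.0, "ry": 0.0, "rz": 0.0, "hand": 1.0},
  {"tx": 0.05, "ty": 0.0, "tz": 0.3, "rx": 0.0, "ry": 0.0, "rz": 0.0, "hand": 1.0},
  {"tx": 0.1, "ty": 0.0, "tz": 0.55, "rx": 0.0, "ry": 0.0, "rz": 0.0, "hand": 1.0},
  {"tx": 0.167, "ty": 0.0, "tz": 0.75, "rx": 0.0, "ry": 0.0, "rz": 0.0, "hand": 1.0},
  {"tx": 0.167, "ty": 0.0, "tz": 0.9, "rx": 0.0, "ry": 0.0, "rz": 0.0, "hand": 1.0},
  {"tx": 0.167, "ty": 0.0, "tz": 0.95, "rx": 0.0, "ry": 0.0, "rz": 0.0, "hand": 1.0},
  {"tx": 0.167, "ty": 0.0, "tz": 0.967, "rx": 0.0, "ry": 0.0, "rz": 0.0, "hand": 1.0},
  {"tx": 0.167, "ty": 0.0, "tz": 0.967, "rx": 0.0, "ry": 0.0, "rz": 0.0, "hand": 1.0},
  {"tx": 0.167, "ty": 0.0, "tz": 0.967, "rx": 0.0, "ry": 0.0, "rz": 0.0, "hand": 1.0},
])

```text
time_s: 6.62
eef_pos: [522.3, -127.7, 115.5]
eef_rot: [[-0.877, -0.273, 0.396], [-0.25, 0.962, 0.108], [-0.411, -0.005, -0.912]]
ft_force: [1.1, -0.2, -3.6]
gripper_width: 0.665
```

```bash
cat > fs.py <<'E'
from go import *
from cell import bot
F=np.load("pics/fit.npz");st=F["st"]
ca,sa=np.cos(.436),np.sin(.436)
Rs=Rz(st[2])@np.array([[ca,0,-sa],[0,1,0],[sa,0,ca]]); seat=pl(st,[[-55,0,60]])[0]
def rep(gx=5):
    s=bot.state(); c=load()
    f=lambda p:(Rs.T@(p-seat)-[58+gx,0,18]).round(2)
    print(round(s["time_s"],2),"meas u,v,n",f(s["eef_pos"]),"cmd",f(c[0]),"force slope axes",(Rs.T@s["ft_force"]).round(2),"torque",(Rs.T@s["torque"]).round(3),"w",round(s["gripper_width"]*87,1),"rot err",R.from_matrix(c[1].T@s["eef_rot"]).as_rotvec().round(3))
E
python3 - <<'E'
from fs import *
done(tx=.167,tz=.967); rep()
E
```

```text
6.62 meas u,v,n [22.23  5.22  3.48] cmd [14.96 -0.02  1.96] force slope axes [-0.57 -0.48 -3.69] torque [ 0.036  0.495 -0.053] w 57.9 rot err [0.009 0.013 0.009]
```

```bash
python3 - <<'E'
from fs import *
s=bot.state(); print(s["q"].round(3),s["joint_velocities"].round(3),s["effort"].round(1))
E
```

```text
[-0.581 -0.098  2.162  0.428  0.834 -2.68 ] [-0.     0.     0.002  0.001 -0.003 -0.002] [  0.  -31.8 -36.8   1.7  -1.2  -0. ]
```

Call:
servo_tool([
  {"tx": 0.0, "ty": 0.0, "tz": 0.0, "rx": 0.0, "ry": 0.0, "rz": 0.0, "hand": 1.0},
  {"tx": 0.0, "ty": 0.0, "tz": 0.0, "rx": 0.0, "ry": 0.0, "rz": 0.0, "hand": 1.0},
])

```text
time_s: 6.88
eef_pos: [522.1, -127.5, 115.2]
eef_rot: [[-0.877, -0.273, 0.396], [-0.25, 0.962, 0.108], [-0.411, -0.004, -0.912]]
ft_force: [0.0, 0.4, -4.2]
gripper_width: 0.663
```

```bash
python3 - <<'E'
from fs import *
s=bot.state(); print(s["q"].round(3),s["joint_velocities"].round(3)); rep()
E
```

```text
[-0.581 -0.098  2.163  0.428  0.834 -2.68 ] [ 0.001  0.001  0.002 -0.001  0.001  0.   ]
6.88 meas u,v,n [21.98  5.4   3.26] cmd [14.96 -0.02  1.96] force slope axes [-1.65  0.34 -3.81] torque [ 0.042  0.496 -0.026] w 57.7 rot err [0.009 0.013 0.009]
```

Joint 6 is at its limit (-2.68), so the last commanded pose was not reached. Plan: back off the yaw a little, lay the router higher on the arms, regrasp with the wrist turned half a turn, then slide it down.

Call:
servo_tool([
  {"tx": -0.083, "ty": 0.0, "tz": -0.02, "rx": 0.0, "ry": 0.0, "rz": 0.35, "hand": 1.0},
  {"tx": -0.167, "ty": 0.0, "tz": -0.02, "rx": 0.0, "ry": 0.0, "rz": 0.35, "hand": 1.0},
  {"tx": -0.167, "ty": 0.0, "tz": -0.02, "rx": 0.0, "ry": 0.0, "rz": 0.35, "hand": 1.0},
  {"tx": -0.167, "ty": 0.0, "tz": -0.02, "rx": 0.0, "ry": 0.0, "rz": 0.35, "hand": 1.0},
])

```text
time_s: 7.38
eef_pos: [530.2, -124.9, 120.0]
eef_rot: [[-0.892, -0.22, 0.395], [-0.192, 0.975, 0.109], [-0.41, 0.021, -0.912]]
ft_force: [-0.2, 0.7, -3.9]
gripper_width: 0.664
```

```bash
python3 - <<'E'
from fs import *
done(tx=-.167,tz=-.02,rz=.35)
s=bot.state(); print(s["q"].round(3)); rep()
E
```

```text
[-0.565 -0.088  2.143  0.42   0.838 -2.597]
7.38 meas u,v,n [31.76  5.6   4.05] cmd [ 2.498e+01 -2.000e-02  3.160e+00] force slope axes [-1.64  0.71 -3.52] torque [ 0.057  0.497 -0.005] w 57.8 rot err [0.009 0.013 0.008]
```

```bash
cat >> fs.py <<'E'
def sync():
    s=bot.state(); json.dump({"p":s["eef_pos"].tolist(),"R":s["eef_rot"].tolist()},open("cmd.json","w"))
def to(u,v,n,yaw=0,gx=5,flip=False):
    Rt=Rs@np.diag([-1,1,-1.])@R.from_euler('z',-yaw).as_matrix()
    if flip: Rt=Rt@np.diag([-1,-1,1.])
    return rel(seat+Rs@np.array([58+u+gx,v,18+n]),Rt)
E
python3 - <<'E'
from fs import *
sync(); print(to(25,0,1.5,-.05)); print(to(25,0,-.7,-.05))
E
```

```text
{'tx': 0.105, 'ty': -0.1, 'tz': 0.045, 'rx': -0.051, 'ry': -0.074, 'rz': -0.111}
{'tx': 0.105, 'ty': -0.1, 'tz': 0.081, 'rx': -0.051, 'ry': -0.074, 'rz': -0.111}
```

Call:
servo_tool([
  {"tx": 0.105, "ty": -0.1, "tz": 0.0, "rx": -0.051, "ry": -0.074, "rz": -0.111, "hand": 1.0},
  {"tx": 0.105, "ty": -0.1, "tz": 0.045, "rx": -0.051, "ry": -0.074, "rz": -0.111, "hand": 1.0},
  {"tx": 0.105, "ty": -0.1, "tz": 0.06, "rx": -0.051, "ry": -0.074, "rz": -0.111, "hand": 1.0},
  {"tx": 0.105, "ty": -0.1, "tz": 0.07, "rx": -0.051, "ry": -0.074, "rz": -0.111, "hand": 1.0},
  {"tx": 0.105, "ty": -0.1, "tz": 0.07, "rx": -0.051, "ry": -0.074, "rz": -0.111, "hand": 1.0},
])

```text
time_s: 8.0
eef_pos: [527.6, -131.5, 113.8]
eef_rot: [[-0.882, -0.24, 0.405], [-0.209, 0.971, 0.12], [-0.421, 0.021, -0.907]]
ft_force: [-5.8, -0.9, 0.1]
gripper_width: 0.662
```

```bash
python3 - <<'E'
from fs import *
done(tx=.105,ty=-.1,tz=.07,rx=-.051,ry=-.074,rz=-.111)
s=bot.state(); print(s["q"].round(3)); rep()
E
```

```text
[-0.592 -0.078  2.151  0.455  0.834 -2.67 ]
8.0 meas u,v,n [2.512e+01 1.000e-02 2.600e-01] cmd [ 2.5e+01  2.0e-02 -1.0e-02] force slope axes [-5.2   0.81  2.58] torque [0.276 0.956 0.014] w 57.6 rot err [0. 0. 0.]
```

Contact is felt on the arms at n≈0.3 mm, as expected. Next: release, back off, and turn the wrist half a turn.

Call:
servo_tool([
  {"tx": 0.0, "ty": 0.0, "tz": 0.0, "rx": 0.0, "ry": 0.0, "rz": 0.0, "hand": 0.0},
  {"tx": 0.0, "ty": 0.0, "tz": 0.0, "rx": 0.0, "ry": 0.0, "rz": 0.0, "hand": -1.0},
  {"tx": 0.0, "ty": 0.0, "tz": 0.0, "rx": 0.0, "ry": 0.0, "rz": 0.0, "hand": -1.0},
  {"tx": 0.0, "ty": 0.0, "tz": 0.0, "rx": 0.0, "ry": 0.0, "rz": 0.0, "hand": -1.0},
  {"tx": 0.0, "ty": 0.0, "tz": -0.3, "rx": 0.0, "ry": 0.0, "rz": 0.0, "hand": -1.0},
  {"tx": 0.0, "ty": 0.0, "tz": -0.8, "rx": 0.0, "ry": 0.0, "rz": 0.0, "hand": -1.0},
  {"tx": 0.0, "ty": 0.0, "tz": -1.4, "rx": 0.0, "ry": 0.0, "rz": 0.5, "hand": -1.0},
  {"tx": 0.0, "ty": 0.0, "tz": -1.5, "rx": 0.0, "ry": 0.0, "rz": 1.5, "hand": -1.0},
  {"tx": 0.0, "ty": 0.0, "tz": -1.5, "rx": 0.0, "ry": 0.0, "rz": 2.5, "hand": -1.0},
  {"tx": 0.0, "ty": 0.0, "tz": -1.5, "rx": 0.0, "ry": 0.0, "rz": 3.5, "hand": -1.0},
  {"tx": 0.0, "ty": 0.0, "tz": -1.5, "rx": 0.0, "ry": 0.0, "rz": 4.5, "hand": -1.0},
  {"tx": 0.0, "ty": 0.0, "tz": -1.5, "rx": 0.0, "ry": 0.0, "rz": 5.5, "hand": -1.0},
  {"tx": 0.0, "ty": 0.0, "tz": -1.5, "rx": 0.0, "ry": 0.0, "rz": 6.5, "hand": -1.0},
  {"tx": 0.0, "ty": 0.0, "tz": -1.5, "rx": 0.0, "ry": 0.0, "rz": 7.5, "hand": -1.0},
  {"tx": 0.0, "ty": 0.0, "tz": -1.5, "rx": 0.0, "ry": 0.0, "rz": 8.5, "hand": -1.0},
  {"tx": 0.0, "ty": 0.0, "tz": -1.5, "rx": 0.0, "ry": 0.0, "rz": 9.0, "hand": -1.0},
  {"tx": 0.0, "ty": 0.0, "tz": -1.5, "rx": 0.0, "ry": 0.0, "rz": 9.0, "hand": -1.0},
])

```text
time_s: 10.12
eef_pos: [491.4, -142.5, 195.4]
eef_rot: [[-0.24, 0.882, 0.406], [0.971, 0.209, 0.12], [0.021, 0.422, -0.906]]
ft_force: [-0.3, 0.4, -0.3]
gripper_width: 1.0
```

```bash
python3 - <<'E'
from fs import *
done(tz=-1.5,rz=9)
s=bot.state(); print(s["q"].round(3)); rep(); sync(); print(to(25,0,90,-.05,flip=True),to(25,0,0,-.05,flip=True))
E
```

```text
[-0.667 -0.279  2.153  0.411  1.042 -1.074]
10.12 meas u,v,n [25.29 -0.19 90.2 ] cmd [2.501e+01 2.000e-02 8.999e+01] force slope axes [-0.31  0.43 -0.23] torque [-0.073  0.322  0.044] w 87.0 rot err [-0.001 -0.001 -0.   ]
{'tx': 0.003, 'ty': -0.005, 'tz': 0.003, 'rx': 0.005, 'ry': -0.0, 'rz': 9.0} {'tx': 0.004, 'ty': -0.006, 'tz': 1.503, 'rx': 0.005, 'ry': -0.0, 'rz': 9.0}
```

Call:
servo_tool([
  {"tx": 0.0, "ty": 0.0, "tz": 0.0, "rx": 0.0, "ry": 0.0, "rz": 1.0, "hand": -1.0},
  {"tx": 0.0, "ty": 0.0, "tz": 0.0, "rx": 0.0, "ry": 0.0, "rz": 2.0, "hand": -1.0},
  {"tx": 0.0, "ty": 0.0, "tz": 0.0, "rx": 0.0, "ry": 0.0, "rz": 3.0, "hand": -1.0},
  {"tx": 0.0, "ty": 0.0, "tz": 0.0, "rx": 0.0, "ry": 0.0, "rz": 4.0, "hand": -1.0},
  {"tx": 0.0, "ty": 0.0, "tz": 0.0, "rx": 0.0, "ry": 0.0, "rz": 5.0, "hand": -1.0},
  {"tx": 0.0, "ty": 0.0, "tz": 0.0, "rx": 0.0, "ry": 0.0, "rz": 6.0, "hand": -1.0},
  {"tx": 0.0, "ty": 0.0, "tz": 0.0, "rx": 0.0, "ry": 0.0, "rz": 7.0, "hand": -1.0},
  {"tx": 0.0, "ty": 0.0, "tz": 0.0, "rx": 0.0, "ry": 0.0, "rz": 8.0, "hand": -1.0},
  {"tx": 0.0, "ty": 0.0, "tz": 0.0, "rx": 0.0, "ry": 0.0, "rz": 9.0, "hand": -1.0},
  {"tx": 0.0, "ty": 0.0, "tz": 0.1, "rx": 0.0, "ry": 0.0, "rz": 9.0, "hand": -1.0},
  {"tx": 0.0, "ty": 0.0, "tz": 0.5, "rx": 0.0, "ry": 0.0, "rz": 9.0, "hand": -1.0},
  {"tx": 0.0, "ty": 0.0, "tz": 1.0, "rx": 0.0, "ry": 0.0, "rz": 9.0, "hand": -1.0},
  {"tx": 0.0, "ty": 0.0, "tz": 1.35, "rx": 0.0, "ry": 0.0, "rz": 9.0, "hand": -1.0},
  {"tx": 0.0, "ty": 0.0, "tz": 1.5, "rx": 0.0, "ry": 0.0, "rz": 9.0, "hand": -1.0},
  {"tx": 0.0, "ty": 0.0, "tz": 1.5, "rx": 0.0, "ry": 0.0, "rz": 9.0, "hand": -1.0},
  {"tx": 0.0, "ty": 0.0, "tz": 1.5, "rx": 0.0, "ry": 0.0, "rz": 9.0, "hand": 0.0},
  {"tx": 0.0, "ty": 0.0, "tz": 1.5, "rx": 0.0, "ry": 0.0, "rz": 9.0, "hand": 1.0},
  {"tx": 0.0, "ty": 0.0, "tz": 1.5, "rx": 0.0, "ry": 0.0, "rz": 9.0, "hand": 1.0},
  {"tx": 0.0, "ty": 0.0, "tz": 1.5, "rx": 0.0, "ry": 0.0, "rz": 9.0, "hand": 1.0},
  {"tx": 0.0, "ty": 0.0, "tz": 1.5, "rx": 0.0, "ry": 0.0, "rz": 9.0, "hand": 1.0},
], force=25)

```text
time_s: 12.62
eef_pos: [527.9, -131.8, 114.1]
eef_rot: [[0.882, 0.239, 0.406], [0.209, -0.971, 0.119], [0.422, -0.021, -0.906]]
ft_force: [-3.6, -0.4, 4.6]
gripper_width: 0.668
```

```bash
python3 - <<'E'
from look import *
from fs import *
s=bot.state(); print(s["q"].round(3)); rep(); sync(); print(to(25,0,0,0,flip=True),to(5,0,0,0,flip=True))
Rr=s["eef_rot"]@np.diag([1,-1,-1.]); o=s["eef_pos"]-Rr@np.array([5,0,18])
dr=[(box(58,29,28)@Rr.T+o,E8,(0,0,255)),(pl(st,q(67.5,50,4)),E8[:4],(255,128,0)),(np.array([[-55,-24,60],[-55,-14,60],[-55,14,60],[-55,24,60.],[-61,-24,72.7],[-61,-14,72.7],[-61,14,72.7],[-61,24,72.7]])@Rz(st[2]).T+[st[0],st[1],0],[(0,1),(1,5),(5,4),(4,0),(2,3),(3,7),(7,6),(6,2)],(255,0,255))]
look("top","t2",(300,140,110,140),4,2.5,dr)
look("side","s2",(235,150,110,140),4,2.5,dr)
cv2.imwrite("pics/ts2.png",cv2.resize(np.hstack([cv2.imread("pics/t2.png"),cv2.imread("pics/s2.png")]),(800,510)))
E
```

```text
[-0.593 -0.078  2.151  0.456  0.833  0.471]
12.62 meas u,v,n [25.42 -0.38  0.5 ] cmd [25.29 -0.19 90.2 ] force slope axes [-1.28  0.65  5.69] torque [ 0.186  0.577 -0.004] w 58.1 rot err [-0.    -0.     1.571]
{'tx': -0.007, 'ty': -0.006, 'tz': 0.008, 'rx': 0.004, 'ry': -0.003, 'rz': -0.29} {'tx': -0.34, 'ty': 0.011, 'tz': 0.008, 'rx': 0.004, 'ry': -0.003, 'rz': -0.29}
```

View pics/ts2.png

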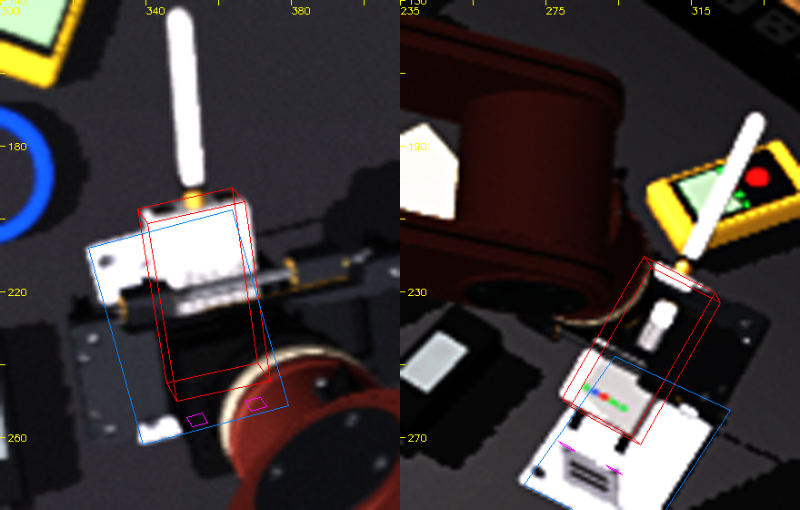

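The router sits on the arms about 25 mm up, as modelled, and the lights and brass stub agree. The dark strips on the arms lie within about 1 mm of my arm centre lines. Next I'll square the yaw and slide down to about u=5.

Call:
servo_tool([
  {"tx": 0.0, "ty": 0.0, "tz": -0.01, "rx": 0.0, "ry": 0.0, "rz": -0.15, "hand": 1.0},
  {"tx": -0.05, "ty": 0.0, "tz": -0.01, "rx": 0.0, "ry": 0.0, "rz": -0.29, "hand": 1.0},
  {"tx": -0.15, "ty": 0.005, "tz": -0.01, "rx": 0.0, "ry": 0.0, "rz": -0.29, "hand": 1.0},
  {"tx": -0.25, "ty": 0.01, "tz": -0.01, "rx": 0.0, "ry": 0.0, "rz": -0.29, "hand": 1.0},
  {"tx": -0.34, "ty": 0.01, "tz": -0.01, "rx": 0.0, "ry": 0.0, "rz": -0.29, "hand": 1.0},
  {"tx": -0.34, "ty": 0.01, "tz": -0.01, "rx": 0.0, "ry": 0.0, "rz": -0.29, "hand": 1.0},
  {"tx": -0.34, "ty": 0.01, "tz": -0.01, "rx": 0.0, "ry": 0.0, "rz": -0.29, "hand": 1.0},
])

```text
time_s: 13.6
eef_pos: [509.1, -136.5, 105.1]
eef_rot: [[0.87, 0.284, 0.404], [0.257, -0.959, 0.12], [0.422, -0.0, -0.907]]
ft_force: [-2.7, -1.6, -2.6]
gripper_width: 0.665
```

```bash
python3 - <<'E'
from fs import *
p=[25.01,.02,-.01]; Rt=Rs@np.diag([1,-1,-1.])@R.from_euler('z',.05).as_matrix()
json.dump({"p":(seat+Rs@np.array([63+p[0],p[1],18+p[2]])).tolist(),"R":Rt.tolist()},open("cmd.json","w")) # commanded pose before this call
done(tx=-.34,ty=.01,tz=-.01,rz=-.29); rep(); print(bot.state()["q"].round(2))
E
```

```text
13.6 meas u,v,n [4.09 0.51 0.51] cmd [4.61 0.44 0.59] force slope axes [-3.9  -0.74 -1.07] torque [-0.036  0.848  0.017] w 57.9 rot err [ 0.    -0.001  0.001]
[-0.63 -0.1   2.19  0.47  0.83  0.37]
```

Call:
servo_tool([
  {"tx": -0.017, "ty": 0.0, "tz": 0.0, "rx": 0.0, "ry": 0.0, "rz": 0.0, "hand": 1.0},
  {"tx": -0.033, "ty": 0.0, "tz": 0.0, "rx": 0.0, "ry": 0.0, "rz": 0.0, "hand": 1.0},
  {"tx": -0.05, "ty": 0.0, "tz": 0.0, "rx": 0.0, "ry": 0.0, "rz": 0.0, "hand": 1.0},
  {"tx": -0.05, "ty": 0.0, "tz": 0.0, "rx": 0.0, "ry": 0.0, "rz": 0.0, "hand": 1.0},
])

```text
time_s: 14.1
eef_pos: [506.9, -137.3, 104.2]
eef_rot: [[0.869, 0.284, 0.405], [0.257, -0.959, 0.12], [0.422, 0.0, -0.906]]
ft_force: [-0.8, 0.1, -3.3]
gripper_width: 0.664
```

```bash
python3 - <<'E'
from fs import *
done(tx=-.05); rep()
E
```

```text
14.1 meas u,v,n [1.65 0.36 0.63] cmd [1.61 0.44 0.59] force slope axes [-2.1   0.29 -2.66] torque [ 0.005  0.65  -0.058] w 57.8 rot err [-0.     0.     0.001]
```

Call:
servo_tool([
  {"tx": -0.017, "ty": 0.0, "tz": 0.005, "rx": 0.0, "ry": 0.0, "rz": 0.0, "hand": 1.0},
  {"tx": -0.033, "ty": 0.0, "tz": 0.005, "rx": 0.0, "ry": 0.0, "rz": 0.0, "hand": 1.0},
  {"tx": -0.033, "ty": 0.0, "tz": 0.005, "rx": 0.0, "ry": 0.0, "rz": 0.0, "hand": 1.0},
])

```text
time_s: 14.48
eef_pos: [506.5, -137.6, 104.2]
eef_rot: [[0.868, 0.283, 0.407], [0.257, -0.959, 0.12], [0.425, 0.0, -0.905]]
ft_force: [4.0, 4.5, -1.9]
gripper_width: 0.664
```

```bash
python3 - <<'E'
from fs import *
done(tx=-.033,tz=.005); rep()
E
```

```text
14.47 meas u,v,n [1.13 0.19 0.84] cmd [-0.37  0.44  0.29] force slope axes [ 3.76  3.15 -3.89] torque [ 0.367 -0.274  0.008] w 57.8 rot err [-0.001  0.003  0.001]
```

Tab contact is felt at u≈1.1. I'll release, back off, and go behind the rear end with the jaws about 32 mm apart, either side of the antenna, to push the router squarely onto the tabs.

Call:
servo_tool([
  {"tx": 0.02, "ty": 0.0, "tz": 0.01, "rx": 0.0, "ry": 0.0, "rz": 0.0, "hand": 0.2},
  {"tx": 0.02, "ty": 0.0, "tz": 0.01, "rx": 0.0, "ry": 0.0, "rz": 0.0, "hand": -1.0},
  {"tx": 0.02, "ty": 0.0, "tz": 0.0, "rx": 0.0, "ry": 0.0, "rz": 0.0, "hand": -1.0},
  {"tx": 0.02, "ty": 0.0, "tz": 0.0, "rx": 0.0, "ry": 0.0, "rz": 0.0, "hand": -1.0},
  {"tx": 0.02, "ty": 0.0, "tz": -0.3, "rx": 0.0, "ry": 0.0, "rz": 0.0, "hand": -1.0},
  {"tx": 0.02, "ty": 0.0, "tz": -0.8, "rx": 0.0, "ry": 0.0, "rz": 0.0, "hand": -1.0},
  {"tx": 0.3, "ty": 0.0, "tz": -1.2, "rx": 0.0, "ry": 0.0, "rz": 0.0, "hand": 0.26},
  {"tx": 0.8, "ty": 0.0, "tz": -1.3, "rx": 0.0, "ry": 0.0, "rz": 0.0, "hand": 0.26},
  {"tx": 1.3, "ty": 0.0, "tz": -1.3, "rx": 0.0, "ry": 0.0, "rz": 0.0, "hand": 0.26},
  {"tx": 1.35, "ty": 0.0, "tz": -1.3, "rx": 0.0, "ry": 0.0, "rz": 0.0, "hand": 0.26},
  {"tx": 1.35, "ty": 0.0, "tz": -1.3, "rx": 0.0, "ry": 0.0, "rz": 0.0, "hand": 0.26},
])

```text
time_s: 15.85
eef_pos: [543.6, -126.0, 207.3]
eef_rot: [[0.869, 0.284, 0.404], [0.258, -0.959, 0.12], [0.421, -0.001, -0.907]]
ft_force: [-0.3, 0.9, -0.8]
gripper_width: 0.517
```

```bash
python3 - <<'E'
from look import *
from fs import *
done(tx=1.35,tz=-1.3); rep(63); print(bot.state()["q"].round(2))
Rr=Rs; o=seat-Rs@np.array([-58,0,0])
ang=1.571-.436
dr=[(box(58,29,28)@Rr.T+o,E8,(0,0,255)),(pl(st,q(67.5,50,4)),E8[:4],(255,128,0))]
look("top","t3",(300,140,110,140),4,2.5,dr)
look("side","s3",(235,150,110,140),4,2.5,dr)
cv2.imwrite("pics/ts3.png",cv2.resize(np.hstack([cv2.imread("pics/t3.png"),cv2.imread("pics/s3.png")]),(800,510)))
E
```

```text
15.85 meas u,v,n [21.89  0.73 77.88] cmd [22.63  0.49 78.29] force slope axes [-0.38  0.91 -0.66] torque [ 0.015  0.392 -0.023] w 45.0 rot err [ 0.001 -0.001  0.001]
[-0.56 -0.18  2.05  0.38  1.01  0.56]
```

View pics/ts3.png

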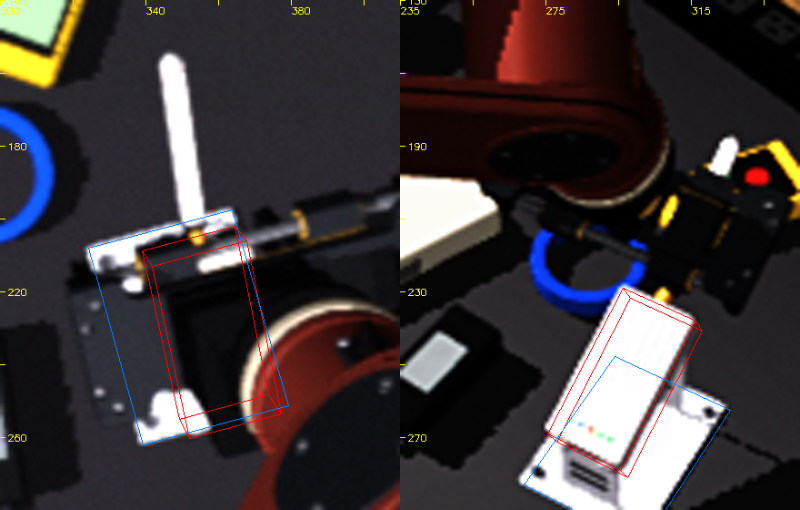

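The side view shows the router lying down the slope near the in-place outline, front end at the low end. Next I'll lower the jaws astride the antenna and push gently downhill.

Call:
servo_tool([
  {"tx": 0.0, "ty": 0.0, "tz": 0.2, "rx": 0.0, "ry": 0.0, "rz": 0.0, "hand": 0.26},
  {"tx": 0.0, "ty": 0.0, "tz": 0.5, "rx": 0.0, "ry": 0.0, "rz": 0.0, "hand": 0.26},
  {"tx": 0.0, "ty": 0.0, "tz": 0.9, "rx": 0.0, "ry": 0.0, "rz": 0.0, "hand": 0.26},
  {"tx": 0.0, "ty": 0.0, "tz": 1.2, "rx": 0.0, "ry": 0.0, "rz": 0.0, "hand": 0.26},
  {"tx": 0.0, "ty": 0.0, "tz": 1.24, "rx": 0.0, "ry": 0.0, "rz": 0.0, "hand": 0.26},
  {"tx": -0.1, "ty": 0.0, "tz": 1.24, "rx": 0.0, "ry": 0.0, "rz": 0.0, "hand": 0.26},
  {"tx": -0.17, "ty": 0.0, "tz": 1.24, "rx": 0.0, "ry": 0.0, "rz": 0.0, "hand": 0.26},
  {"tx": -0.2, "ty": 0.0, "tz": 1.24, "rx": 0.0, "ry": 0.0, "rz": 0.0, "hand": 0.26},
  {"tx": -0.2, "ty": 0.0, "tz": 1.24, "rx": 0.0, "ry": 0.0, "rz": 0.0, "hand": 0.26},
])

```text
time_s: 17.08
eef_pos: [563.9, -120.8, 136.1]
eef_rot: [[0.869, 0.283, 0.406], [0.257, -0.959, 0.119], [0.423, 0.001, -0.906]]
ft_force: [1.2, -0.1, -0.1]
gripper_width: 0.368
```

```bash
python3 - <<'E'
from fs import *
done(tx=-.2,tz=1.24); rep(58)
E
```

```text
17.07 meas u,v,n [15.89  0.    4.46] cmd [15.63  0.48  3.89] force slope axes [ 0.98 -0.43 -0.61] torque [-0.006  0.327 -0.027] w 32.1 rot err [-0.001  0.001  0.001]
```

Call:
servo_tool([
  {"tx": -0.017, "ty": 0.0, "tz": 0.0, "rx": 0.0, "ry": 0.0, "rz": 0.0, "hand": 0.26},
  {"tx": -0.033, "ty": 0.0, "tz": 0.0, "rx": 0.0, "ry": 0.0, "rz": 0.0, "hand": 0.26},
  {"tx": -0.05, "ty": 0.0, "tz": 0.0, "rx": 0.0, "ry": 0.0, "rz": 0.0, "hand": 0.26},
  {"tx": -0.067, "ty": 0.0, "tz": 0.0, "rx": 0.0, "ry": 0.0, "rz": 0.0, "hand": 0.26},
  {"tx": -0.083, "ty": 0.0, "tz": 0.0, "rx": 0.0, "ry": 0.0, "rz": 0.0, "hand": 0.26},
  {"tx": -0.083, "ty": 0.0, "tz": 0.0, "rx": 0.0, "ry": 0.0, "rz": 0.0, "hand": 0.26},
])

```text
time_s: 17.82
eef_pos: [560.3, -121.5, 134.1]
eef_rot: [[0.868, 0.283, 0.407], [0.257, -0.959, 0.12], [0.424, 0.0, -0.906]]
ft_force: [3.7, 3.0, 0.7]
gripper_width: 0.369
```

```bash
python3 - <<'E'
from fs import *
done(tx=-.083); rep(58)
E
```

```text
17.82 meas u,v,n [11.72  0.36  4.27] cmd [10.65  0.48  3.89] force slope axes [ 4.24  1.83 -1.23] torque [ 0.315 -0.441 -0.095] w 32.1 rot err [-0.     0.002  0.001]
```

Call:
servo_tool([
  {"tx": -0.01, "ty": 0.0, "tz": 0.0, "rx": 0.0, "ry": 0.0, "rz": 0.0, "hand": 0.26},
  {"tx": -0.02, "ty": 0.0, "tz": 0.0, "rx": 0.0, "ry": 0.0, "rz": 0.0, "hand": 0.26},
  {"tx": -0.025, "ty": 0.0, "tz": 0.0, "rx": 0.0, "ry": 0.0, "rz": 0.0, "hand": 0.26},
  {"tx": -0.025, "ty": 0.0, "tz": 0.0, "rx": 0.0, "ry": 0.0, "rz": 0.0, "hand": 0.26},
])

```text
time_s: 18.32
eef_pos: [560.0, -121.7, 134.6]
eef_rot: [[0.868, 0.283, 0.409], [0.256, -0.959, 0.12], [0.426, 0.0, -0.905]]
ft_force: [7.5, 5.5, 2.7]
gripper_width: 0.367
```

```bash
python3 - <<'E'
from fs import *
done(tx=-.025); rep(58)
E
```

```text
18.32 meas u,v,n [11.64  0.22  4.79] cmd [9.15 0.48 3.89] force slope axes [ 9.06  3.11 -1.22] torque [ 0.497 -1.048 -0.174] w 31.9 rot err [-0.001  0.004  0.001]
```

It's firm against the tabs: 9 N and no more motion. I'll back off and swing aside for a clear look at the centring and antenna.

Call:
servo_tool([
  {"tx": 0.1, "ty": 0.0, "tz": 0.0, "rx": 0.0, "ry": 0.0, "rz": 0.0, "hand": 0.26},
  {"tx": 0.15, "ty": 0.0, "tz": -0.3, "rx": 0.0, "ry": 0.0, "rz": 0.0, "hand": 0.26},
  {"tx": 0.15, "ty": 0.0, "tz": -0.8, "rx": 0.0, "ry": 0.0, "rz": 0.0, "hand": 0.26},
  {"tx": 0.15, "ty": 0.0, "tz": -1.4, "rx": 0.0, "ry": 0.0, "rz": 0.0, "hand": 0.26},
  {"tx": 0.15, "ty": -0.5, "tz": -1.9, "rx": 0.0, "ry": 0.0, "rz": 0.0, "hand": 0.26},
  {"tx": 0.15, "ty": -1.3, "tz": -2.0, "rx": 0.0, "ry": 0.0, "rz": 0.0, "hand": 0.26},
  {"tx": 0.15, "ty": -2.1, "tz": -2.0, "rx": 0.0, "ry": 0.0, "rz": 0.0, "hand": 0.26},
  {"tx": 0.15, "ty": -2.8, "tz": -2.0, "rx": 0.0, "ry": 0.0, "rz": 0.0, "hand": 0.26},
  {"tx": 0.15, "ty": -3.2, "tz": -2.0, "rx": 0.0, "ry": 0.0, "rz": 0.0, "hand": 0.26},
  {"tx": 0.15, "ty": -3.2, "tz": -2.0, "rx": 0.0, "ry": 0.0, "rz": 0.0, "hand": 0.26},
])

```text
time_s: 19.58
eef_pos: [462.5, 51.1, 245.3]
eef_rot: [[0.868, 0.287, 0.405], [0.26, -0.958, 0.12], [0.422, 0.001, -0.906]]
ft_force: [0.5, 0.5, -0.3]
gripper_width: 0.372
```

```bash
python3 - <<'E'
from look import *
from fs import *
done(tx=.15,ty=-3.2,tz=-2.0); rep(58); print(bot.state()["q"].round(2))
look("top","t4",(315,150,75,120),5,4)
look("side","s4",(265,180,75,120),5,4)
cv2.imwrite("pics/ts4.png",np.hstack([cv2.imread("pics/t4.png"),cv2.imread("pics/s4.png")]))
E
```

```text
19.57 meas u,v,n [ 18.09 193.62 123.95] cmd [ 18.03 192.48 123.89] force slope axes [ 0.44  0.36 -0.48] torque [0.037 0.41  0.063] w 32.4 rot err [ 0.     0.    -0.002]
[-0.21 -0.56  2.25  0.23  1.07  1.  ]
```

View pics/ts4.png

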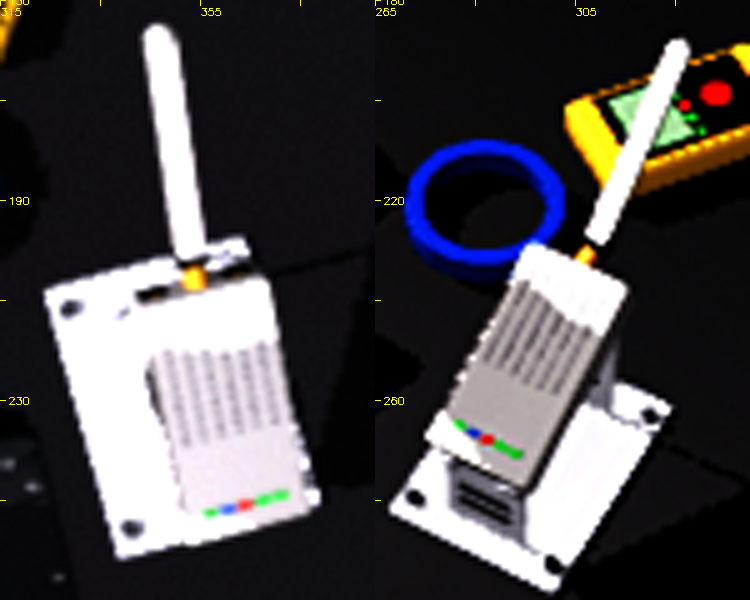

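Both views are clear. In the top crop the plate corners are at (45,290), (243,240), (320,505) and (120,557), with the lights running from (208,513) to (285,493). I'll fit the router relative to the stand in each camera.

```bash
cat > rf.py <<'E'
from fs import *
def Rsl(y): return Rz(y)@np.array([[ca,0,-sa],[0,1,0],[sa,0,ca]])
tc=lambda x,y:(314.5+x/5,149.5+y/5); sc=lambda x,y:(264.5+(x-375)/5,179.5+y/5)
obs={"t4":([((67.5,50,4),tc(45,290)),((67.5,-50,4),tc(243,240)),((-67.5,-50,4),tc(320,505)),((-67.5,50,4),tc(120,557))],
           [((58,-29,28),tc(268,283)),((67,0,16),tc(193,278)),((-58,-29,28),tc(303,515)),((-58,29,28),tc(185,515))]),
     "s4":([((67.5,-50,4),sc(671,406)),((-67.5,-50,4),sc(556,591)),((-67.5,50,4),sc(389,508))],
           [((58,29,28),sc(526,244)),((58,-29,28),sc(627,289)),((-58,-29,28),sc(525,488)),((-58,29,28),sc(428,437)),((67,0,16),sc(586,256))])}
for n,(so,roo) in obs.items():
    c=cam(n)
    r1=least_squares(lambda p:(proj(c,pl(p,[a for a,_ in so]))-[b for _,b in so]).ravel(),st,x_scale=[100,100,1])
    o0=pl(r1.x,[[-55,0,60]])[0]; S=Rsl(r1.x[2])
    def W(d,P): return (np.array(P)@Rz(d[2]).T+[58*np.cos(d[2])+d[0],58*np.sin(d[2])+d[1],0])@S.T+o0
    f=lambda d:(proj(c,W(d,[a for a,_ in roo]))-[b for _,b in roo]).ravel()
    r2=least_squares(f,[0,0,0],x_scale=[10,10,.1])
    print(n,"stand",r1.x.round(3),r1.fun.reshape(-1,2).round(1).tolist(),"router du,dv,dyaw",r2.x.round(3),r2.fun.reshape(-1,2).round(1).tolist())
    # antenna angle from tip pixel
    tip={"t4":tc(156,28),"s4":sc(680,42)}[n]
    A=lambda a,L:W(r2.x,[[72+L*np.cos(a),0,16+L*np.sin(a)]])
    ra=least_squares(lambda a:(proj(c,A(a[0],111))-tip).ravel(),[.2]); print(" antenna",ra.x,ra.fun)
E
python3 rf.py
```

```text
t4 stand [ 5.11232e+02 -1.35906e+02  2.86000e-01] [[0.1, -0.1], [0.0, -0.6], [-0.0, 0.2], [-0.1, 0.4]] router du,dv,dyaw [ 2.864  1.014 -0.035] [[0.3, -1.8], [0.1, -3.4], [0.7, -0.1], [-1.0, 5.8]]
 antenna [0.24360514] [ 2.02059516 -1.21299955]
s4 stand [ 5.12020e+02 -1.31056e+02  2.97000e-01] [[0.2, -0.2], [-0.3, -0.1], [0.1, 0.2]] router du,dv,dyaw [-1.107 -1.563 -0.004] [[0.3, -0.6], [0.1, -0.6], [-0.1, 0.5], [-0.7, 1.0], [0.5, -0.4]]
 antenna [0.25212234] [-0.52093403  1.04452754]
```

```bash
cat >> rf.py <<'E'
print("--- top lateral refit using y=0 points: brass, lights mid, antenna tip, + rear right corner")
c=cam("t4"); so=obs["t4"][0]
r1=least_squares(lambda p:(proj(c,pl(p,[a for a,_ in so]))-[b for _,b in so]).ravel(),st,x_scale=[100,100,1])
o0=pl(r1.x,[[-55,0,60]])[0]; S=Rsl(r1.x[2])
def f(d):
    P=np.array([[58,-29,28],[67,0,16],[d[3],0,28],[72+112*np.cos(.25),0,16+112*np.sin(.25)]])
    w=(P@Rz(d[2]).T+[58*np.cos(d[2])+d[0],58*np.sin(d[2])+d[1],0])@S.T+o0
    return (proj(c,w)-[tc(268,283),tc(193,278),tc(246.5,503.5),tc(156,28)]).ravel()
r=least_squares(f,[0,0,0,-50],x_scale=[10,10,.1,10]); print(r.x.round(3),r.fun.round(1))
E
python3 rf.py | tail -2; cat > ant.py <<'E'
from fs import *
piv=seat+Rs@np.array([131,0.2,16]); ux=Rz(st[2])[:,0]
Rv=down(st[2]+np.pi/2)@np.diag([-1,-1,1.])
def at(th,L=95,up=0): return rel(piv+L*(np.cos(th)*ux+np.sin(th)*np.array([0,0,1.]))+[0,0,up-5],Rv)
if __name__=="__main__":
    print("pivot",piv.round(1)); 
    for up in (90,0): print(up,at(.686,up=up))
E
python3 ant.py
```

```text
--- top lateral refit using y=0 points: brass, lights mid, antenna tip, + rear right corner
[-1.8310e+00 -1.9850e+00 -2.0000e-03 -4.1307e+01] [ 0.2 -0.2 -0.  -1.3 -0.3  0.1  0.1  1.3]
pivot [ 565.7 -120.   129.8]
90 {'tx': 2.08, 'ty': 3.206, 'tz': 0.422, 'rx': 0.001, 'ry': -2.498, 'rz': 0.003}
0 {'tx': 1.446, 'ty': 3.206, 'tz': 1.782, 'rx': 0.001, 'ry': -2.498, 'rz': 0.003}
```

Both cameras agree the router sits about 1.8 mm to the stand's -y side, yaw about 0. I'll centre it by closing the jaws about a centre shifted by that much.

```bash
python3 - <<'E'
from fs import *
for n in (80,1): print(to(1,2.0,n,0,flip=True))
E
```

```text
{'tx': -1.169, 'ty': 3.174, 'tz': 0.731, 'rx': -0.0, 'ry': -0.0, 'rz': 0.004}
{'tx': -1.169, 'ty': 3.174, 'tz': 2.048, 'rx': -0.0, 'ry': -0.0, 'rz': 0.004}
```

Call:
servo_tool([
  {"tx": -0.3, "ty": 0.4, "tz": 0.0, "rx": 0.0, "ry": 0.0, "rz": 0.0, "hand": -1.0},
  {"tx": -0.7, "ty": 1.1, "tz": 0.2, "rx": 0.0, "ry": 0.0, "rz": 0.0, "hand": -1.0},
  {"tx": -1.0, "ty": 1.9, "tz": 0.4, "rx": 0.0, "ry": 0.0, "rz": 0.0, "hand": -1.0},
  {"tx": -1.169, "ty": 2.7, "tz": 0.5, "rx": 0.0, "ry": 0.0, "rz": 0.0, "hand": -1.0},
  {"tx": -1.169, "ty": 3.1, "tz": 0.731, "rx": 0.0, "ry": 0.0, "rz": 0.0, "hand": -1.0},
  {"tx": -1.169, "ty": 3.174, "tz": 0.9, "rx": 0.0, "ry": 0.0, "rz": 0.0, "hand": -1.0},
  {"tx": -1.169, "ty": 3.174, "tz": 1.3, "rx": 0.0, "ry": 0.0, "rz": 0.0, "hand": -1.0},
  {"tx": -1.169, "ty": 3.174, "tz": 1.75, "rx": 0.0, "ry": 0.0, "rz": 0.0, "hand": -1.0},
  {"tx": -1.169, "ty": 3.174, "tz": 2.0, "rx": 0.0, "ry": 0.0, "rz": 0.0, "hand": -1.0},
  {"tx": -1.169, "ty": 3.174, "tz": 2.048, "rx": 0.0, "ry": 0.0, "rz": 0.0, "hand": -1.0},
  {"tx": -1.169, "ty": 3.174, "tz": 2.048, "rx": 0.0, "ry": 0.0, "rz": 0.0, "hand": -1.0},
  {"tx": -1.169, "ty": 3.174, "tz": 2.048, "rx": 0.0, "ry": 0.0, "rz": 0.0, "hand": 0.0},
  {"tx": -1.169, "ty": 3.174, "tz": 2.048, "rx": 0.0, "ry": 0.0, "rz": 0.0, "hand": 1.0},
  {"tx": -1.169, "ty": 3.174, "tz": 2.048, "rx": 0.0, "ry": 0.0, "rz": 0.0, "hand": 1.0},
  {"tx": -1.169, "ty": 3.174, "tz": 2.048, "rx": 0.0, "ry": 0.0, "rz": 0.0, "hand": 1.0},
  {"tx": -1.169, "ty": 3.174, "tz": 2.048, "rx": 0.0, "ry": 0.0, "rz": 0.0, "hand": 1.0},
], force=15)

```text
time_s: 21.68
eef_pos: [506.2, -136.5, 104.8]
eef_rot: [[0.869, 0.283, 0.406], [0.257, -0.959, 0.119], [0.423, 0.001, -0.906]]
ft_force: [0.5, -2.7, 2.1]
gripper_width: 0.665
```

```bash
python3 - <<'E'
from fs import *
done(tx=-1.169,ty=3.174,tz=2.048); rep()
E
```

```text
21.68 meas u,v,n [1.48 1.3  1.43] cmd [1.   2.   1.01] force slope axes [ 0.58 -2.76  2.04] torque [-0.217  0.367  0.002] w 57.8 rot err [-0.001  0.001  0.001]
```

Call:
servo_tool([
  {"tx": 0.0, "ty": -0.013, "tz": 0.0, "rx": 0.0, "ry": 0.0, "rz": 0.0, "hand": 1.0},
  {"tx": 0.0, "ty": -0.013, "tz": 0.0, "rx": 0.0, "ry": 0.0, "rz": 0.0, "hand": 1.0},
  {"tx": 0.0, "ty": -0.013, "tz": 0.0, "rx": 0.0, "ry": 0.0, "rz": 0.0, "hand": -1.0},
  {"tx": 0.0, "ty": -0.013, "tz": 0.0, "rx": 0.0, "ry": 0.0, "rz": 0.0, "hand": -1.0},
  {"tx": 0.0, "ty": -0.013, "tz": 0.0, "rx": 0.0, "ry": 0.0, "rz": 0.0, "hand": -1.0},
  {"tx": 0.0, "ty": 0.0, "tz": -0.3, "rx": 0.0, "ry": 0.0, "rz": 0.0, "hand": -1.0},
  {"tx": 0.0, "ty": 0.0, "tz": -0.8, "rx": 0.0, "ry": 0.0, "rz": 0.0, "hand": -1.0},
  {"tx": 0.3, "ty": 0.0, "tz": -1.2, "rx": 0.0, "ry": 0.0, "rz": 0.0, "hand": 0.26},
  {"tx": 0.8, "ty": 0.0, "tz": -1.3, "rx": 0.0, "ry": 0.0, "rz": 0.0, "hand": 0.26},
  {"tx": 1.25, "ty": 0.0, "tz": -1.3, "rx": 0.0, "ry": 0.0, "rz": 0.0, "hand": 0.26},
  {"tx": 1.33, "ty": 0.0, "tz": -1.1, "rx": 0.0, "ry": 0.0, "rz": 0.0, "hand": 0.26},
  {"tx": 1.33, "ty": 0.0, "tz": -0.8, "rx": 0.0, "ry": 0.0, "rz": 0.0, "hand": 0.26},
  {"tx": 1.33, "ty": 0.0, "tz": -0.4, "rx": 0.0, "ry": 0.0, "rz": 0.0, "hand": 0.26},
  {"tx": 1.33, "ty": 0.0, "tz": -0.1, "rx": 0.0, "ry": 0.0, "rz": 0.0, "hand": 0.26},
  {"tx": 1.33, "ty": 0.0, "tz": -0.05, "rx": 0.0, "ry": 0.0, "rz": 0.0, "hand": 0.26},
  {"tx": 1.2, "ty": 0.0, "tz": -0.05, "rx": 0.0, "ry": 0.0, "rz": 0.0, "hand": 0.26},
  {"tx": 1.1, "ty": 0.0, "tz": -0.05, "rx": 0.0, "ry": 0.0, "rz": 0.0, "hand": 0.26},
  {"tx": 1.08, "ty": 0.0, "tz": -0.05, "rx": 0.0, "ry": 0.0, "rz": 0.0, "hand": 0.26},
  {"tx": 1.06, "ty": 0.0, "tz": -0.05, "rx": 0.0, "ry": 0.0, "rz": 0.0, "hand": 0.26},
  {"tx": 1.06, "ty": 0.0, "tz": -0.05, "rx": 0.0, "ry": 0.0, "rz": 0.0, "hand": 0.26},
])

```text
time_s: 24.18
eef_pos: [560.1, -120.2, 134.4]
eef_rot: [[0.869, 0.284, 0.406], [0.257, -0.959, 0.119], [0.423, 0.001, -0.906]]
ft_force: [-0.8, 0.8, -0.7]
gripper_width: 0.37
```

```bash
python3 - <<'E'
from fs import *
done(tx=1.06,tz=-.05); rep(58)
E
```

```text
24.18 meas u,v,n [11.98  1.62  4.43] cmd [11.6   2.04  4.01] force slope axes [-0.82  0.95 -0.43] torque [-0.053  0.419  0.038] w 32.2 rot err [-0.001  0.001  0.001]
```

Call:
servo_tool([
  {"tx": -0.015, "ty": 0.0, "tz": 0.0, "rx": 0.0, "ry": 0.0, "rz": 0.0, "hand": 0.26},
  {"tx": -0.03, "ty": 0.0, "tz": 0.0, "rx": 0.0, "ry": 0.0, "rz": 0.0, "hand": 0.26},
  {"tx": -0.045, "ty": 0.0, "tz": 0.0, "rx": 0.0, "ry": 0.0, "rz": 0.0, "hand": 0.26},
  {"tx": -0.045, "ty": 0.0, "tz": 0.0, "rx": 0.0, "ry": 0.0, "rz": 0.0, "hand": 0.26},
])

```text
time_s: 24.68
eef_pos: [559.4, -120.8, 134.6]
eef_rot: [[0.867, 0.283, 0.409], [0.257, -0.959, 0.119], [0.426, 0.002, -0.905]]
ft_force: [7.1, 3.2, 2.7]
gripper_width: 0.373
```

```bash
python3 - <<'E'
from fs import *
done(tx=-.045); rep(58)
import ant
ant.piv=seat+Rs@np.array([131,1.0,16])
for up in(100,0): print(ant.at(.686,up=up))
E
```

```text
24.68 meas u,v,n [11.29  1.26  4.96] cmd [8.9  2.04 4.01] force slope axes [ 8.1   1.02 -0.77] torque [ 0.124 -0.795  0.189] w 32.5 rot err [-0.002  0.004  0.001]
{'tx': 2.304, 'ty': 0.019, 'tz': -1.727, 'rx': 0.001, 'ry': -2.498, 'rz': 0.003}
{'tx': 1.6, 'ty': 0.018, 'tz': -0.216, 'rx': 0.001, 'ry': -2.498, 'rz': 0.003}
```

Call:
servo_tool([
  {"tx": 0.1, "ty": 0.0, "tz": 0.0, "rx": 0.0, "ry": 0.0, "rz": 0.0, "hand": 0.26},
  {"tx": 0.15, "ty": 0.0, "tz": -0.4, "rx": 0.0, "ry": 0.0, "rz": 0.0, "hand": 0.26},
  {"tx": 0.2, "ty": 0.0, "tz": -1.0, "rx": 0.0, "ry": 0.0, "rz": 0.0, "hand": 0.26},
  {"tx": 0.5, "ty": 0.0, "tz": -1.6, "rx": 0.0, "ry": -0.5, "rz": 0.0, "hand": 0.26},
  {"tx": 1.1, "ty": 0.01, "tz": -1.8, "rx": 0.0, "ry": -1.2, "rz": 0.0, "hand": 0.26},
  {"tx": 1.7, "ty": 0.01, "tz": -1.8, "rx": 0.0, "ry": -2.0, "rz": 0.0, "hand": 0.26},
  {"tx": 2.304, "ty": 0.01, "tz": -1.727, "rx": 0.0, "ry": -2.498, "rz": 0.0, "hand": 0.26},
  {"tx": 2.304, "ty": 0.01, "tz": -1.727, "rx": 0.0, "ry": -2.498, "rz": 0.0, "hand": 0.26},
  {"tx": 2.16, "ty": 0.01, "tz": -1.42, "rx": 0.0, "ry": -2.498, "rz": 0.0, "hand": 0.26},
  {"tx": 1.92, "ty": 0.01, "tz": -0.9, "rx": 0.0, "ry": -2.498, "rz": 0.0, "hand": 0.26},
  {"tx": 1.7, "ty": 0.01, "tz": -0.43, "rx": 0.0, "ry": -2.498, "rz": 0.0, "hand": 0.26},
  {"tx": 1.6, "ty": 0.01, "tz": -0.216, "rx": 0.0, "ry": -2.498, "rz": 0.0, "hand": 0.26},
  {"tx": 1.6, "ty": 0.01, "tz": -0.216, "rx": 0.0, "ry": -2.498, "rz": 0.0, "hand": 0.26},
], force=3)

```text
time_s: 26.3
eef_pos: [634.3, -98.4, 183.9]
eef_rot: [[0.959, 0.283, -0.002], [0.283, -0.959, 0.001], [-0.002, -0.001, -1.0]]
ft_force: [-0.0, -0.3, -0.1]
gripper_width: 0.37
```

```bash
python3 - <<'E'
from fs import *
import ant
done(tx=1.6,ty=.01,tz=-.216,ry=-2.498)
s=bot.state(); print(s["eef_pos"],load()[0],s["q"].round(2),s["ft_force"].round(1),s["gripper_width"]*87)
ant.piv=seat+Rs@np.array([131,1.6,16])
for th in (.686,.8,.95,1.1,1.25,1.4,1.5,1.571): print(th,ant.at(th))
E
```

```text
[634.25187911 -98.38859831 183.90144442] [635.8085206  -97.90511577 184.99039588] [-0.28  0.3   1.53 -0.    1.31  1.01] [-0.  -0.3 -0.1] 32.177105447497624
0.686 {'tx': 0.0, 'ty': -0.002, 'tz': -0.0, 'rx': 0.001, 'ry': -0.0, 'rz': 0.003}
0.8 {'tx': -0.122, 'ty': -0.002, 'tz': -0.133, 'rx': 0.001, 'ry': -0.0, 'rz': 0.003}
0.95 {'tx': -0.304, 'ty': -0.002, 'tz': -0.285, 'rx': 0.001, 'ry': -0.0, 'rz': 0.003}
1.1 {'tx': -0.507, 'ty': -0.002, 'tz': -0.408, 'rx': 0.001, 'ry': -0.0, 'rz': 0.003}
1.25 {'tx': -0.725, 'ty': -0.002, 'tz': -0.5, 'rx': 0.001, 'ry': -0.0, 'rz': 0.003}
1.4 {'tx': -0.956, 'ty': -0.002, 'tz': -0.558, 'rx': 0.001, 'ry': -0.0, 'rz': 0.003}
1.5 {'tx': -1.113, 'ty': -0.002, 'tz': -0.577, 'rx': 0.001, 'ry': -0.0, 'rz': 0.003}
1.571 {'tx': -1.225, 'ty': -0.002, 'tz': -0.581, 'rx': 0.001, 'ry': -0.0, 'rz': 0.003}
```

Call:
servo_tool([
  {"tx": 0.0, "ty": 0.0, "tz": 0.0, "rx": 0.0, "ry": 0.0, "rz": 0.0, "hand": 0.5},
  {"tx": 0.0, "ty": 0.0, "tz": 0.0, "rx": 0.0, "ry": 0.0, "rz": 0.0, "hand": 0.7},
  {"tx": 0.0, "ty": 0.0, "tz": 0.0, "rx": 0.0, "ry": 0.0, "rz": 0.0, "hand": 0.8},
  {"tx": 0.0, "ty": 0.0, "tz": 0.0, "rx": 0.0, "ry": 0.0, "rz": 0.0, "hand": 0.9},
], force=3)

```text
time_s: 26.8
eef_pos: [636.7, -98.0, 186.1]
eef_rot: [[0.959, 0.284, 0.002], [0.284, -0.959, -0.0], [0.002, 0.001, -1.0]]
ft_force: [1.9, 0.2, 2.1]
gripper_width: 0.139
```

The grip on the antenna reads 12.1 mm, as expected. Now I'll swing it up along the arc.

Call:
servo_tool([
  {"tx": -0.06, "ty": 0.0, "tz": -0.07, "rx": 0.0, "ry": 0.0, "rz": 0.0, "hand": 0.9},
  {"tx": -0.122, "ty": 0.0, "tz": -0.133, "rx": 0.0, "ry": 0.0, "rz": 0.0, "hand": 0.9},
  {"tx": -0.21, "ty": 0.0, "tz": -0.213, "rx": 0.0, "ry": 0.0, "rz": 0.0, "hand": 0.9},
  {"tx": -0.304, "ty": 0.0, "tz": -0.285, "rx": 0.0, "ry": 0.0, "rz": 0.0, "hand": 0.9},
  {"tx": -0.404, "ty": 0.0, "tz": -0.35, "rx": 0.0, "ry": 0.0, "rz": 0.0, "hand": 0.9},
  {"tx": -0.507, "ty": 0.0, "tz": -0.408, "rx": 0.0, "ry": 0.0, "rz": 0.0, "hand": 0.9},
  {"tx": -0.615, "ty": 0.0, "tz": -0.458, "rx": 0.0, "ry": 0.0, "rz": 0.0, "hand": 0.9},
  {"tx": -0.725, "ty": 0.0, "tz": -0.5, "rx": 0.0, "ry": 0.0, "rz": 0.0, "hand": 0.9},
  {"tx": -0.84, "ty": 0.0, "tz": -0.532, "rx": 0.0, "ry": 0.0, "rz": 0.0, "hand": 0.9},
  {"tx": -0.956, "ty": 0.0, "tz": -0.558, "rx": 0.0, "ry": 0.0, "rz": 0.0, "hand": 0.9},
  {"tx": -1.035, "ty": 0.0, "tz": -0.569, "rx": 0.0, "ry": 0.0, "rz": 0.0, "hand": 0.9},
  {"tx": -1.113, "ty": 0.0, "tz": -0.577, "rx": 0.0, "ry": 0.0, "rz": 0.0, "hand": 0.9},
  {"tx": -1.17, "ty": 0.0, "tz": -0.58, "rx": 0.0, "ry": 0.0, "rz": 0.0, "hand": 0.9},
  {"tx": -1.225, "ty": 0.0, "tz": -0.581, "rx": 0.0, "ry": 0.0, "rz": 0.0, "hand": 0.9},
  {"tx": -1.225, "ty": 0.0, "tz": -0.581, "rx": 0.0, "ry": 0.0, "rz": 0.0, "hand": 0.9},
  {"tx": -1.225, "ty": 0.0, "tz": -0.581, "rx": 0.0, "ry": 0.0, "rz": 0.0, "hand": 0.9},
])

```text
time_s: 28.8
eef_pos: [565.3, -119.0, 219.8]
eef_rot: [[0.959, 0.284, -0.0], [0.284, -0.959, -0.0], [-0.0, 0.0, -1.0]]
ft_force: [-0.8, 0.1, -1.1]
gripper_width: 0.134
```

```bash
python3 - <<'E'
from fs import *
from look import *
done(tx=-1.225,tz=-.581)
s=bot.state(); print(s["eef_pos"],load()[0],s["ft_force"].round(1),s["gripper_width"]*87)
look("side","s5",(255,150,110,140),5,4)
E
```

```text
[ 565.27911872 -119.04930132  219.78259156] [ 565.34564354 -118.81727768  219.84916868] [-0.8  0.1 -1.1] 11.672870414626148
```

Call:
servo_tool([
  {"tx": 0.0, "ty": 0.0, "tz": 0.0, "rx": 0.0, "ry": 0.0, "rz": 0.0, "hand": 0.5},
  {"tx": 0.0, "ty": 0.0, "tz": 0.0, "rx": 0.0, "ry": 0.0, "rz": 0.0, "hand": 0.2},
  {"tx": 0.0, "ty": 0.0, "tz": 0.0, "rx": 0.0, "ry": 0.0, "rz": 0.0, "hand": 0.2},
  {"tx": 0.0, "ty": 0.0, "tz": -0.3, "rx": 0.0, "ry": 0.0, "rz": 0.0, "hand": 0.2},
  {"tx": 0.0, "ty": 0.0, "tz": -0.8, "rx": 0.0, "ry": 0.0, "rz": 0.0, "hand": 0.2},
  {"tx": 0.0, "ty": 0.0, "tz": -1.4, "rx": 0.0, "ry": 0.0, "rz": 0.0, "hand": 0.2},
  {"tx": 0.0, "ty": 0.0, "tz": -1.6, "rx": 0.0, "ry": 0.0, "rz": 0.0, "hand": 0.2},
  {"tx": 0.0, "ty": 0.0, "tz": -1.6, "rx": 0.0, "ry": 0.0, "rz": 0.0, "hand": 0.2},
  {"tx": 0.0, "ty": -0.8, "tz": -1.6, "rx": 0.0, "ry": 0.0, "rz": 0.0, "hand": 0.2},
  {"tx": 0.0, "ty": -1.6, "tz": -1.6, "rx": 0.0, "ry": 0.0, "rz": 0.0, "hand": 0.2},
  {"tx": 0.0, "ty": -2.5, "tz": -1.6, "rx": 0.0, "ry": 0.0, "rz": 0.0, "hand": 0.2},
  {"tx": 0.0, "ty": -3.3, "tz": -1.6, "rx": 0.0, "ry": 0.0, "rz": 0.0, "hand": 0.2},
  {"tx": 0.0, "ty": -4.0, "tz": -1.6, "rx": 0.0, "ry": 0.0, "rz": 0.0, "hand": 0.2},
  {"tx": 0.0, "ty": -4.0, "tz": -1.6, "rx": 0.0, "ry": 0.0, "rz": 0.0, "hand": 0.2},
])

```text
time_s: 30.6
eef_pos: [495.7, 113.5, 314.2]
eef_rot: [[0.958, 0.288, -0.003], [0.288, -0.958, 0.0], [-0.002, -0.001, -1.0]]
ft_force: [0.3, -1.1, -0.1]
gripper_width: 0.4
```

```bash
python3 - <<'E'
from fs import *
from look import *
done(ty=-4.0,tz=-1.6)
s=bot.state(); print(s["time_s"],s["eef_pos"],s["ft_force"].round(1))
look("top","t6",(315,150,75,120),5,4)
look("side","s6",(265,160,75,120),5,4)
cv2.imwrite("pics/ts6.png",np.hstack([cv2.imread("pics/t6.png"),cv2.imread("pics/s6.png")]))
E
```

```text
30.6 [495.73143668 113.46597306 314.20845533] [ 0.3 -1.1 -0.1]
```

View pics/ts6.png

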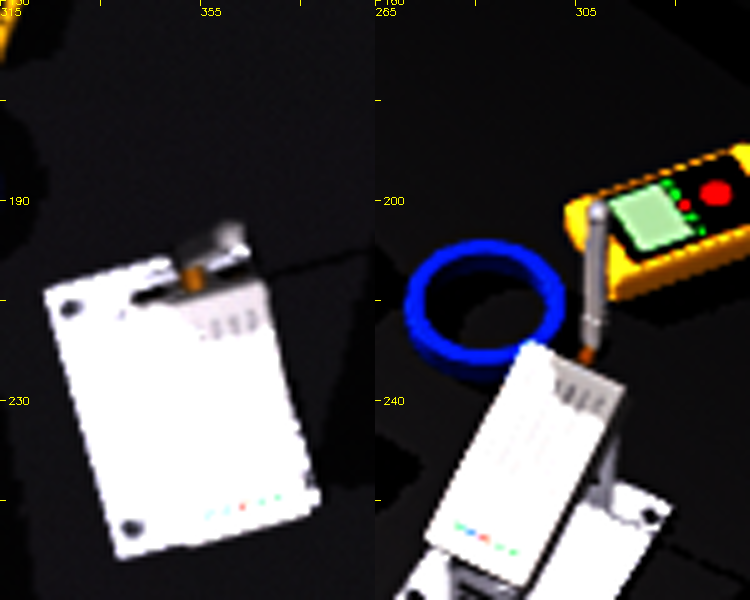

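The antenna now stands up: side view base at (587,350) and tip at (598,205). The router's lights have moved about 0.8 px towards +y. Next I'll put numbers on both.

```bash
cat > rf2.py <<'E'
from fs import *
def Rsl(y): return Rz(y)@np.array([[ca,0,-sa],[0,1,0],[sa,0,ca]])
tc=lambda x,y:(314.5+x/5,149.5+y/5); sc=lambda x,y:(264.5+(x-375)/5,159.5+y/5)
so={"t6":[((67.5,50,4),tc(45,290)),((67.5,-50,4),tc(243,240)),((-67.5,-50,4),tc(320,505)),((-67.5,50,4),tc(120,557))],
    "s6":[((67.5,-50,4),sc(671,506)),((-67.5,-50,4),sc(556,691)),((-67.5,50,4),sc(389,608))]}
ro={"t6":[((58,-29,28),tc(265,283)),((66,0,16),tc(192,278)),((-41.3,0,28),tc(242.5,505))],
    "s6":[((58,29,28),sc(526,342)),((58,-29,28),sc(625,388)),((-58,-29,28),sc(524,588)),((-58,29,28),sc(426,538)),((66,0,16),sc(586,356))]}
tip={"t6":tc(230,235),"s6":sc(598,208)}
for n in so:
    c=cam(n)
    r1=least_squares(lambda p:(proj(c,pl(p,[a for a,_ in so[n]]))-[b for _,b in so[n]]).ravel(),st,x_scale=[100,100,1])
    o0=pl(r1.x,[[-55,0,60]])[0]; S=Rsl(r1.x[2])
    W=lambda d,P:(np.array(P)@Rz(d[2]).T+[58*np.cos(d[2])+d[0],58*np.sin(d[2])+d[1],0])@S.T+o0
    r2=least_squares(lambda d:(proj(c,W(d,[a for a,_ in ro[n]]))-[b for _,b in ro[n]]).ravel(),[0,0,0],x_scale=[10,10,.1])
    print(n,"router",r2.x.round(3),r2.fun.reshape(-1,2).round(1).tolist())
    for L in (111,):
        ra=least_squares(lambda a:(proj(c,W(r2.x,[[72+L*np.cos(a[0]),0,16+L*np.sin(a[0])]]))-tip[n]).ravel(),[1.1]); print(" antenna from vertical",(ra.x+.436-np.pi/2).round(3),"resid",ra.fun.round(1))
E
python3 rf2.py
```

```text
t6 router [-2.567e+00 -1.046e+00  2.000e-03] [[0.2, 0.3], [-0.3, -0.4], [0.1, 0.2]]
 antenna from vertical [0.012] resid [-0.5  0.1]
s6 router [-0.951 -0.937 -0.005] [[0.1, -0.4], [0.3, -0.5], [-0.1, 0.4], [-0.5, 0.6], [0.2, -0.2]]
 antenna from vertical [0.033] resid [-0. -0.]
```

```bash
python3 - <<'E'
from cell import bot
import cv2,numpy as np
a=cv2.imread("pics/top0.png").astype(int);b=cv2.imread("pics/t6_raw.png").astype(int)
for n,(x,y,w,h) in dict(tester=(287,106,46,58),tape=(273,167,44,44),driver=(415,212,90,18),switch=(98,230,50,50),mug=(95,142,58,46)).items():
    print(n,np.abs(a-b)[y:y+h,x:x+w].mean().round(1))
print(bot.state()["time_s"],bot.sign_off())
E
```

```text
tester 4.3
tape 8.1
driver 5.8
switch 56.3
mug 25.3
the job is handed in; nothing more can be done
30.7 None
```

```bash
python3 - <<'E'
import cv2,numpy as np
for n in ("top0","t4_raw","t6_raw"):
    h=cv2.cvtColor(cv2.imread(f"pics/{n}.png"),cv2.COLOR_BGR2HSV)
    for o,(x,y,w,g) in dict(switch=(90,222,66,66),mug=(88,135,72,60)).items():
        m=cv2.inRange(h[y:y+g,x:x+w],(95,90,25),(125,255,255)); p=np.argwhere(m>0)
        print(n,o,len(p),(p.mean(0)+[y,x]).round(1), p.min(0)+[y,x],p.max(0)+[y,x])
E
```

```text
top0 switch 1766 [255.4 123.1] [232  99] [280 148]
top0 mug 1442 [165.2 125.9] [145  96] [184 151]
t4_raw switch 1763 [255.4 123.1] [232  99] [280 148]
t4_raw mug 1416 [165.3 125.9] [145  96] [184 150]<stdin>:6: RuntimeWarning: Mean of empty slice.
  ret = um.true_divide(
Traceback (most recent call last):
ValueError: zero-size array to reduction operation minimum which has no identity
```

I moved the router from the terminal box to the stand, seated it against the tabs, stood its antenna up, and handed the job in at 30.7 s.

**How it went:** Joint 6 hit its limit above the stand, so I laid the router part-way up the arms. I then regrasped it with the wrist turned half a turn and slid it down to the tabs. Next I re-centred it in the jaws by about 1–2 mm and pushed its rear end with both fingers. The final push was about 8 N against a firm stop. Last, I gripped the antenna lightly and swung it up.

**Last checks:**
- **Centring:** both cameras put the router about 1 mm off the arms' centre line, towards -y, with yaw within 0.005 rad.
- **Antenna:** it stands 0.01 rad from vertical by the top camera and 0.03 rad by the side camera.
- **Seating:** the two cameras disagree along the slope, reading 2.6 mm and 1.0 mm further downhill than the nominal seat, which is camera error. I relied on the force felt against the tabs. I did not push again after the antenna swing; the side camera showed only 0.15 mm change since the first push.
- **Other objects:**
  - **Tester, tape and screwdriver:** little changed in the top view before and after.
  - **Switch and mug:** the final picture differed strongly there, and the switch could not be found in it, probably because the arm or its shadow was in the way. Both were unmoved in the clear view at about 20 s, and I did not work near them.
  - **Terminal and brick:** I did not measure these at the end.

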